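# Snug and pin the turntable's castle nut

## Task

Tighten the castle nut on the spindle of the clock-case turntable clockwise until you feel it come up snug on the disc spring below it, then go on only to the next slot that lines up with the spindle's cross hole. Then push the red-handled lock pin gently through slot, hole and opposite slot until its collar is home against the nut, and let go. Leave the other things on the bench where they are.

Things in the scene. Friction and masses are not known exactly. Their poses are not given: they have to be found in the camera images.
- turntable: fixed aluminium turntable, 224 mm across, plate top 45 mm above the bench, 62 mm steel boss to 52 mm, four beech chocks at 94 mm radius up to 60 mm. Origin on the spindle axis at bench height, z up; the spindle's cross hole runs along its x axis. A 24 mm steel spindle rises to 88.5 mm; a black line scribed across its end shows the hole's direction
- cross_hole (a point): centre of the 6 mm cross hole on the spindle axis, 80 mm above the bench; the hole goes right through the spindle along the turntable's x axis and the pin may enter from either end. Axes as the turntable's
- castle_nut: steel castle nut, 36 mm across flats; origin on the spindle axis at its underside, 57 mm above the bench; turns clockwise (from above) to tighten. Hexagon 18 mm high, then a 34 mm crown to 27 mm with six open slots 6 mm wide, one above the middle of each flat; its x axis runs along a pair of slots, square to two flats; slots to within 0.04 rad of the hole let the pin pass. Stays where it is left
- disc_spring: brass disc spring under the nut, 37 mm across, 4 mm thick, origin under its middle; the nut presses it down 0.17 mm per sixth of a turn, lost in the readings' noise. The nut starts 0.25 to 2 rad short of meeting it, differently each time and unseen: it turns at about 0.1 N m while loose, at 0.7 N m from there; after a slow stop 0.5 N m stays to be felt (a stop that rebounds 0.01 rad loses it). Let go, it springs back 0.01 rad
- lock_pin: lock pin, 82 mm overall, lying flat on the bench: red handle 32 long (along x), 26 wide (y), 12 thick (z), then a collar 9 mm across and 6 long, then a steel shank 5 mm across and 44 long with a round nose towards +x. Origin on the underside below the collar's face; shank axis 6 mm above it; handle from x = -38 to -6 mm. About 35 g
- pin_mid (a point): point on the pin's shank axis 18 mm from the collar's face; within 4 mm of the hole's centre when the pin is home. Axes as the pin's
- pin_tip (a point): nose of the pin's shank, 44 mm from the collar's face, on its axis. Axes as the pin's
- dancing_couple: bystander: carved, painted dancing couple on a 68 mm round wooden base, 92 mm high; origin under its middle
- spring_housing: bystander: nickel spring housing, a 52 mm drum on a 61 mm toothed rim, 46 mm high with its brass arbor; origin under its middle
- shingle_set: bystander: banded set of wooden roof shingles, 82 x 80 mm, 14 mm high; origin under its middle
- pliers: bystander: flat-nose pliers with blue handles, 160 mm long, lying along x, jaws to +x, 11 mm high
- leaf_bob: bystander: leaf-shaped wooden pendulum bob, about 75 mm, 7 mm thick, lying flat
- hex_nut: bystander: plain brass hexagon nut, 24 mm across flats, 12 mm high, lying flat
There are look-alikes about, which are no part of the job. Of the things shaped like the lock_pin, the red one is meant.

How it is judged:
By the outcome, as a careful person would: the job done as asked, in the order asked, and still so for the second after the job is handed in, with the robot touching nothing.
It also fails if it takes over 72 s, if anything falls off the work surface, if the arm or the gripper's body presses on something with over 40 N, if the wrist force passes 120 N, or if a joint passes its speed limit or range.

## Robot

A 6-joint arm with a two-finger parallel gripper is mounted at the origin on the work surface. World frame = base frame: x ahead of the robot, y to its left, z up, the work surface at z = 0. Lengths are in mm, angles in rad, forces in N, time in s.
With the tool pointing down it reaches from about 300 to 775 mm from the base axis. Payload 14.6 kg.
Tool frame: the origin (TCP) lies at the very end of the fingers, on their centre line; the grasp point (between the pads) lies manip.grasp_offset behind it (manip.grasp_offset is the distance from the TCP to the grasp point, in mm); z points along the fingers, y is the direction in which the jaws open and shut (so a half turn about z gives the same grasp; the last joint's range is limited). The gripper opens to 94 mm and grips with 3 to 60 N. Pads are 16 mm wide; open, the fingers measure 119 mm over their backs; the gripper's body (75 mm by 177 mm) begins 78 mm behind the grasp point.
Start: joints at [1.181, 0.3, 1.521, -0, 1.321, -0.067], TCP at [174.47, 521.583, 183.446] pointing down, gripper open.
Joint ranges: [-3.03, 3.03], [-0.79, 2.21], [0.23, 2.52], [-1.04, 4.18], [0, 3.07], [-2.55, 2.55]. Speed limits (rad/s): [2.22, 2.22, 2.57, 3.14, 3.14, 3.14].

## Interface

Orientations are given as [roll, pitch, yaw] about the fixed x, y, z axes, in that order (R = Rz(yaw) Ry(pitch) Rx(roll)).
In Python, from cell import manip gives the robot as it stands.
- The arm moves only by the tool send_rows, never from a script. Its argument "commands" is a list of rows, each a list of 2 entries, a list of its own where there are three numbers: the shift along the tool's x, y, z in m, then the turn about the tool's z in rad. A call has exactly 8 rows; each row is the pose to reach, as a shift and turn from the pose commanded when the call began, along the tool's axes at that moment; what a row does not reach only later rows make up. A row lasts 1/12 s, in which the tool goes at most 41.7 mm and 7.16 degrees, less where a joint would pass 70% of its speed; a pose out of reach is approached as far as the arm can. A call with a gripper value outside its range is refused whole. "hand" is the closure, from -1 (fully open) to 1 (shut), so that 0 is half open, set as the call begins (left out, the last holds). The fingers move at their own pace and stop on an object; "force" is the grip in N (left out, the last holds). Time passes only in rows, so rows that repeat a pose let the fingers close, or fill a call up. It gives the time, the measured TCP pose, the force and the opening at its end, in the units of the state.
- manip.read_state(): the state, without advancing time (a new reading comes with each control period).
- manip.camera(name): name is "side" or "top" or "wrist"; returns the picture (400x640x3 uint8, red, green, blue); there is no depth.
- manip.camera_model(name): a dict with "K" (3x3 intrinsics, pixels), "k1" (the pictures are not rectified: a ray, as slopes to the right and down, at radius r is drawn at 1 + k1 r^2 times it, then the intrinsics apply), "eye" and "attitude" of the camera in the world; the wrist camera has in their place "mount" (4x4, takes a point from camera to tool coordinates, whose origin is the TCP and whose axes are the flange's). Camera axes: x right, y down, z forward; pixel columns grow to the right and rows downward; lengths in mm; the calibration is good to about 2 mm. A picture is of the moment at which its call begins: read the wrist's pose just before it. camera_model takes no time and is no camera call.
- manip.sign_off(): hands the job in, once; it reports no verdict.
The state is a dict: "clock": time; "joints": joint angles; "qd": joint speeds; "effort": joint torques, N m; "eef_pos": TCP position; "eef_rot": TCP orientation; "wrist_force": force on the tool from outside, world axes, zero at the start; "moment": the same for the moment, N m; "finger_gap": finger opening in mm.
Only numpy, scipy, OpenCV 4.12 (cv2) and the standard library are available. Lean on these libraries where they do the work, as an engineer would, in place of code of your own. Each camera call takes 0.05 s, during which the arm holds its last target.

## Working session

There is one attempt and no reset: what is moved stays moved. The work goes in short steps, Python scripts to look and compute and a tool call to move; the robot and the scene stay as the last step left them, time stands still between calls to the robot, and variables do not carry over. Pictures are saved under pics/ and viewed, and the job is handed in when it is done.

Besides the shell and the picture viewer there is one more tool, called after "Request:" as name([rows], argument=value, ...), one row to a line, values as JSON. send_rows: Moves the arm, as the interface text tells. Its arguments: {"type":"object","properties":{"commands":{"type":"array","items":{"type":"array"}},"hand":{"type":"number"},"force":{"type":"number"}},"required":["commands"]}

```bash
ls; mkdir -p pics; python3 - <<'E'
from cell import manip
import cv2
s=manip.read_state();print(s)
print(manip.grasp_offset)
for n in ("side","top","wrist"):
    im=manip.camera(n);cv2.imwrite(f"pics/{n}0.png",im[:,:,::-1]);print(n,manip.camera_model(n))
E
```

```text
pics
{'clock': 0.0, 'joints': array([ 1.18141398e+00,  3.00465525e-01,  1.52153286e+00, -2.49923304e-06,
        1.32069518e+00, -6.66457291e-02]), 'qd': array([ 1.09402259e-03, -5.48736979e-04, -3.57807771e-04,  6.02798690e-04,
        6.98656351e-05,  6.56092323e-04]), 'effort': array([-1.68462971e-03, -5.31800365e+01, -3.52740633e+01,  7.07458332e-02,
        2.43849680e-02,  8.50221397e-06]), 'eef_pos': array([174.36590303, 521.3485545 , 182.90979757]), 'eef_rot': array([-3.14049402e+00, -7.09016570e-05,  2.81885662e+00]), 'wrist_force': array([ 0.04176039, -0.30647473,  0.52717374]), 'moment': array([-0.03444265, -0.00087692, -0.04868917]), 'finger_gap': 93.99079565482504}
18.8
side {'K': array([[364.33882928,   0.        , 319.10241634],
       [  0.        , 364.33882928, 195.50012562],
       [  0.        ,   0.        ,   1.        ]]), 'k1': -0.07231119190006267, 'eye': array([ 112.53520697, -496.45117055,  602.34188025]), 'attitude': array([-2.2620173 , -0.01587029, -0.63681148])}
top {'K': array([[390.46373117,   0.        , 326.35564055],
       [  0.        , 390.46373117, 202.02456266],
       [  0.        ,   0.        ,   1.        ]]), 'k1': -0.04694932627207206, 'eye': array([ 343.303911  ,   -4.47031041, 1150.96613125]), 'attitude': array([-2.97374931,  0.00444507, -1.57330792])}
wrist {'K': array([[332.38081759,   0.        , 326.08198726],
       [  0.        , 332.38081759, 193.25940786],
       [  0.        ,   0.        ,   1.        ]]), 'k1': -0.05501290099061678, 'mount': array([[-1.49113955e-04, -9.69187616e-01, -2.46323655e-01,
         7.22879364e+01],
       [ 9.99999988e-01, -1.53172792e-04, -2.68256986e-06,
         1.11318565e+00],
       [-3.51301686e-05, -2.46323653e-01,  9.69187627e-01,
        -2.00505885e+02],
       [ 0.00000000e+00,  0.00000000e+00,  0.00000000e+00,
         1.00000000e+00]])}
```

View pics/top0.png

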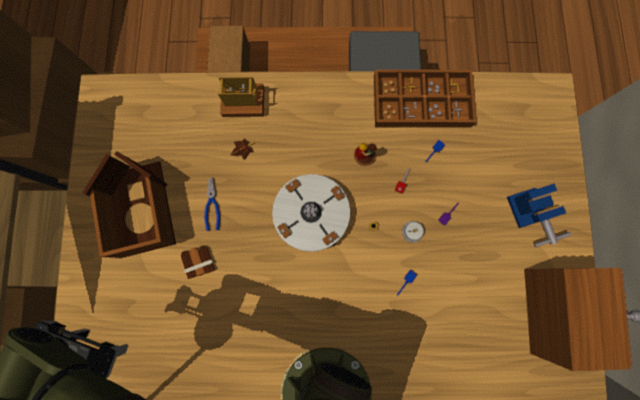

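View pics/side0.png

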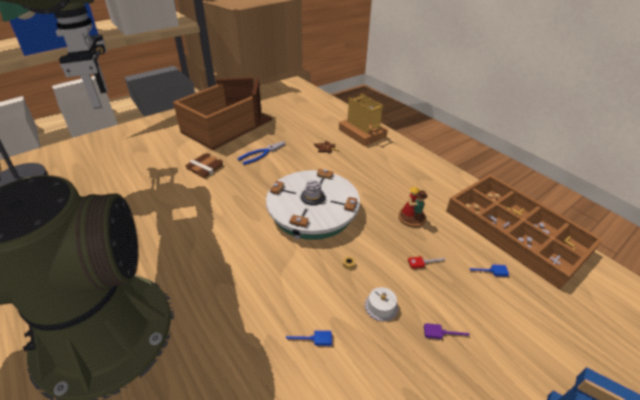

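View pics/wrist0.png

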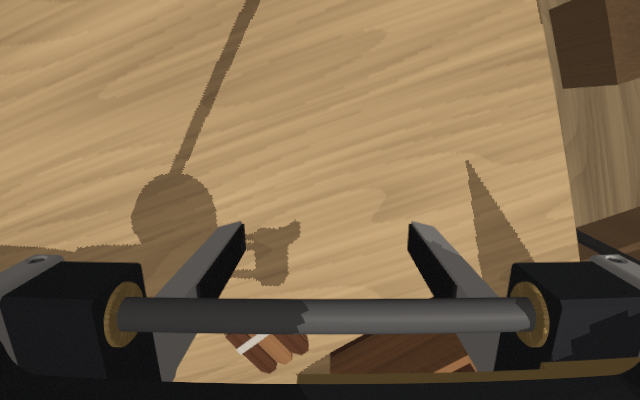

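The top view shows the turntable at about (311,212), with the nut at its centre. The red pin is at (401,186), shank up towards (408,170). The couple is at (366,153), the housing at (414,231) and the brass nut at (374,226).

```bash
cat > h.py <<'E'
from cell import manip
import numpy as np, cv2
from scipy.spatial.transform import Rotation as Rn
def cam(name,pose=None):
    m=manip.camera_model(name)
    if name=="wrist":
        p,r=pose; R=Rn.from_euler('xyz',r).as_matrix(); M=m['mount']
        return m['K'],m['k1'],R@M[:3,:3],np.array(p)+R@M[:3,3]
    return m['K'],m['k1'],Rn.from_euler('xyz',m['attitude']).as_matrix(),m['eye']
def ray(c,uv):
    K,k1,R,e=c; d=np.array([(uv[0]-K[0,2])/K[0,0],(uv[1]-K[1,2])/K[1,1]])
    s=d.copy()
    for _ in range(20): s=d/(1+k1*(s@s))
    return R@np.array([s[0],s[1],1]),e
def px2w(c,uv,z):
    d,e=ray(c,uv); return e+d*(z-e[2])/d[2]
def w2px(c,P):
    K,k1,R,e=c; q=R.T@(np.array(P,float)-e); s=q[:2]/q[2]; s=s*(1+k1*(s@s))
    return np.array([K[0,0]*s[0]+K[0,2],K[1,1]*s[1]+K[1,2]])
def snap(name,f=None):
    s=manip.read_state(); im=manip.camera(name)[:,:,::-1].copy()
    if f: cv2.imwrite('pics/'+f,im)
    return im,cam(name,(s['eef_pos'],s['eef_rot'])),s
E
python3 - <<'E'
from h import *
c=cam('top')
for n,uv,z in [("nut",(311,211),86),("redhandle",(400.5,187),6),("redtip",(408,170),6),("couple",(366,153),20),("housing",(414,231),40),("hexnut",(374,226),12),("purple",(448,214),6),("blue",(436,151),6)]: print(n,px2w(c,uv,z).round(1))
im=cv2.imread('pics/top0.png');cv2.imwrite('pics/topc.png',cv2.resize(im[130:260,260:460],None,fx=4,fy=4,interpolation=cv2.INTER_CUBIC))
im=cv2.imread('pics/side0.png');cv2.imwrite('pics/sidec.png',cv2.resize(im[160:280,255:455],None,fx=4,fy=4,interpolation=cv2.INTER_CUBIC))
c=cam('side')
for n,uv,z in [("nut",(313,184),86),("redhandle",(416,263),6),("redtip",(444,261),6)]: print(n,px2w(c,uv,z).round(1))
E
```

```text
nut [498.8  42.2  86. ]
redhandle [ 582.3 -222.2    6. ]
redtip [ 634.6 -246.7    6. ]
couple [ 683.9 -119.4   20. ]
housing [ 446.8 -250.    40. ]
hexnut [ 464.6 -139.3   12. ]
purple [ 500.1 -360.9    6. ]
blue [ 694.2 -334.9    6. ]
nut [503.5  42.2  86. ]
redhandle [ 582.9 -222.4    6. ]
redtip [ 636.2 -254.8    6. ]
```

View pics/topc.png

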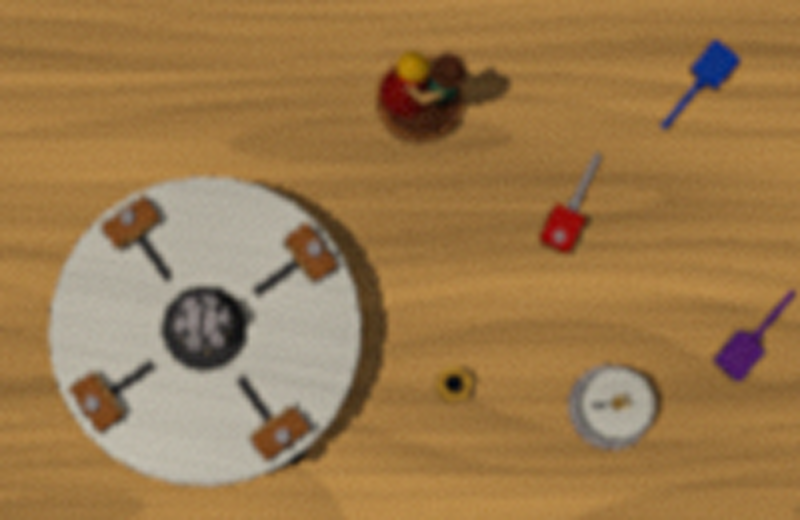

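View pics/sidec.png

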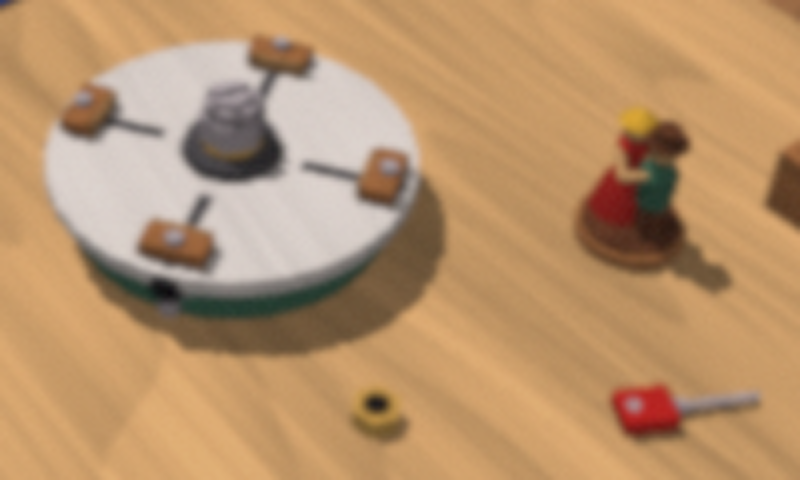

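```bash
cat >> h.py <<'E'
def shift(p0,yaw,p1):
    # commanded pose -> tool-axis shift in m, tool pointing exactly down
    R=(Rn.from_euler('z',yaw)*Rn.from_euler('x',np.pi)).as_matrix()
    return (R.T@(np.array(p1,float)-np.array(p0,float))/1000).round(4)
E
python3 - <<'E'
from h import *
print(shift((174.47,521.58,183.45),2.8189,(501,42,115)))
E
```

```text
[-0.4618 -0.3513  0.0684]
```

Request:
send_rows([
  [[-0.033,-0.025,0],0],
  [[-0.066,-0.05,0],0],
  [[-0.099,-0.075,0],0],
  [[-0.132,-0.1,0],0],
  [[-0.165,-0.125,0],0],
  [[-0.198,-0.15,0],0],
  [[-0.231,-0.175,0],0],
  [[-0.231,-0.175,0],0],
], hand=-1)

```text
clock: 0.82
eef_pos: [340.9, 277.8, 183.5]
eef_rot: [-3.141, 0.001, 2.813]
wrist_force: [-0.6, 0.8, -0.5]
finger_gap: 94.0
```

Request:
send_rows([
  [[-0.033,-0.025,0.01],0],
  [[-0.066,-0.05,0.02],0],
  [[-0.099,-0.075,0.03],0],
  [[-0.132,-0.1,0.04],0],
  [[-0.165,-0.125,0.05],0],
  [[-0.198,-0.15,0.06],0],
  [[-0.231,-0.176,0.068],0],
  [[-0.231,-0.176,0.068],0],
])

```text
clock: 1.48
eef_pos: [502.8, 38.1, 113.8]
eef_rot: [-3.14, -0.001, 2.815]
wrist_force: [-0.6, 0.1, -0.8]
finger_gap: 94.0
```

```bash
python3 - <<'E'
from h import *
im,c,s=snap('wrist','w1.png'); print(s['clock'],s['joints'].round(3),s['eef_pos'],s['eef_rot'],s['wrist_force'],s['moment'])
uv=w2px(c,(501,42,88)); print(uv); u,v=uv.astype(int)
cv2.imwrite('pics/w1c.png',cv2.resize(im[max(0,v-75):v+75,u-100:u+100],None,fx=4,fy=4,interpolation=cv2.INTER_CUBIC))
E
```

```text
1.4833 [ 3.000e-03  2.710e-01  1.729e+00 -1.000e-03  1.143e+00 -1.241e+00] [502.81167903  38.0755845  113.77304974] [-3.14049369e+00 -1.30595870e-03  2.81541127e+00] [-0.60002289  0.06655033 -0.76855534] [-0.02557755  0.01590122 -0.02137301]
[328.97552746 209.3936054 ]
```

View pics/w1.png

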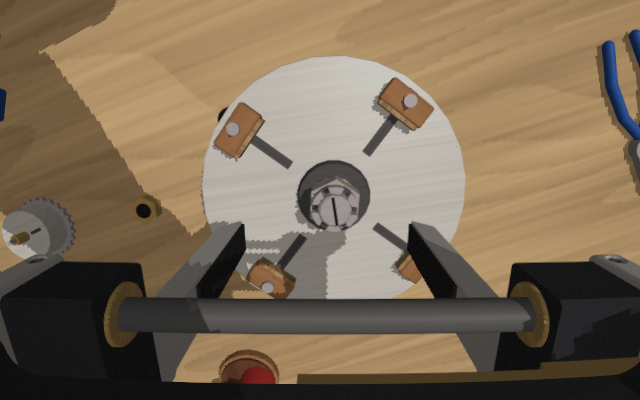

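View pics/w1c.png

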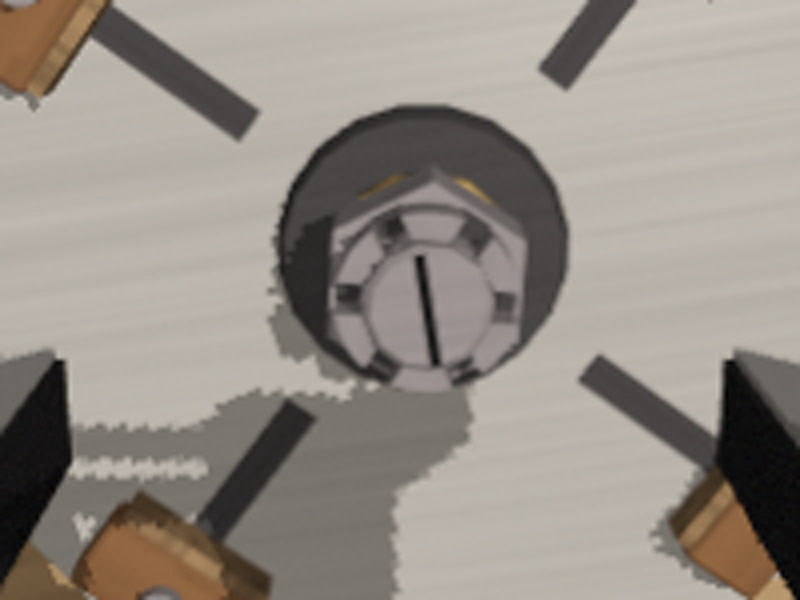

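The wrist view shows the nut with its scribed spindle end at about (335,211). The line runs nearly along the image column and the six slots are visible, with one slot pair nearly along the jaw direction.

```bash
python3 - <<'E'
from h import *
s=manip.read_state()
im=cv2.imread('pics/w1.png'); c=cam('wrist',(s['eef_pos'],s['eef_rot']))
f=lambda p:(228+(p[0]+.5)/4-.5,134+(p[1]+.5)/4-.5)
a=px2w(c,f((420,257)),88.5);b=px2w(c,f((436,364)),88.5)
print('line',a,b,(a+b)/2,np.linalg.norm(a-b),np.arctan2(*(b-a)[1::-1]))
# rectified top view of the crown top and spindle end, world axes, 10 px/mm
ctr=(a+b)/2
def rect(z,half,sc):
    n=int(2*half*sc); g=np.zeros((n,n,2),np.float32)
    for i in range(n):
        for j in range(n):
            g[i,j]=w2px(c,(ctr[0]-half+j/sc,ctr[1]+half-i/sc,z))
    return cv2.remap(im,g,None,cv2.INTER_CUBIC)
r1=rect(88.5,25,8); r2=rect(84,25,8)
cv2.imwrite('pics/rect1.png',np.hstack([r1,r2]))
# line direction from dark pixels
g=cv2.cvtColor(r1,cv2.COLOR_BGR2GRAY); n=g.shape[0]
yy,xx=np.mgrid[:n,:n]; m=(np.hypot(xx-n/2,yy-n/2)<9.5*8)&(g<75)
p=np.c_[xx[m],-yy[m]].astype(float); print(m.sum()); q=p-p.mean(0); w,v=np.linalg.eigh(q.T@q); print('mean off mm',p.mean(0)/8-[n/16,-n/16],'ang',np.arctan2(v[1,1],v[0,1]),np.sqrt(w/len(q))/8)
# slot angles: dark profile on ring r=14.5 at z84
g2=cv2.cvtColor(r2,cv2.COLOR_BGR2GRAY).astype(np.float32)
E
```

```text
line [493.06805383  48.4113226   88.5       ] [512.88657789  44.83910709  88.5       ] [502.97731586  46.62521485  88.5       ] 20.13789014931319 -0.17833149182773358
1920
mean off mm [-0.03177083 -0.12688802] ang 2.969126151264276 [0.45610085 5.47523132]
```

View pics/rect1.png

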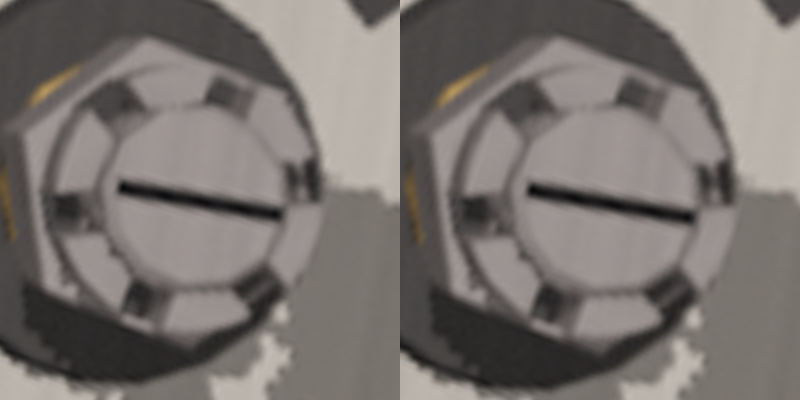

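```bash
cat >> h.py <<'E'
def nutpts(cx,cy,th):
    P=[]
    R=36/np.sqrt(3)
    v=[np.array([cx+R*np.cos(th+np.pi/6+k*np.pi/3),cy+R*np.sin(th+np.pi/6+k*np.pi/3)]) for k in range(7)]
    for k in range(6):
        for t in np.linspace(0.05,.95,30): P.append([*(v[k]*(1-t)+v[k+1]*t),75,th+k*np.pi/3+np.pi/3,0])
    for k in range(6):
        a=th+k*np.pi/3; u=np.array([np.cos(a),np.sin(a)]); w=np.array([-u[1],u[0]])
        for sg in(-3,3):
            for r in np.linspace(12.5,16.5,14): P.append([*(np.array([cx,cy])+u*r+w*sg),84,a+np.pi/2,1])
    return np.array(P)
def fitnut(im,c,x0,save=None,offs=3):
    from scipy.ndimage import map_coordinates
    g=cv2.GaussianBlur(cv2.cvtColor(im,cv2.COLOR_BGR2GRAY).astype(np.float32),(0,0),0.8)
    gx=cv2.Sobel(g,cv2.CV_32F,1,0);gy=cv2.Sobel(g,cv2.CV_32F,0,1)
    def score(x,part=None):
        P=nutpts(*x); 
        if part is not None: P=P[P[:,4]==part]
        a=np.array([w2px(c,p[:3]) for p in P]); b=np.array([w2px(c,[p[0]+np.cos(p[3])*.3,p[1]+np.sin(p[3])*.3,p[2]]) for p in P])
        d=b-a; d/=np.linalg.norm(d,axis=1)[:,None]
        X=map_coordinates(gx,[a[:,1],a[:,0]],order=1);Y=map_coordinates(gy,[a[:,1],a[:,0]],order=1)
        return np.mean(np.minimum(np.abs(X*d[:,0]+Y*d[:,1]),120))
    from scipy.optimize import minimize
    best=None
    for th in np.arange(0,np.pi/3,.05):
        for dx in np.arange(-1.5,1.6,.75):
            for dy in np.arange(-1.5,1.6,.75):
                s=score((x0[0]+dx,x0[1]+dy,th))
                if best is None or s>best[0]: best=(s,(x0[0]+dx,x0[1]+dy,th))
    r=minimize(lambda x:-score(x),best[1],method='Nelder-Mead',options=dict(initial_simplex=[best[1],np.add(best[1],(.5,0,0)),np.add(best[1],(0,.5,0)),np.add(best[1],(0,0,.04))]))
    prof=[(round(r.x[2]+d,3),round(float(score((r.x[0],r.x[1],r.x[2]+d),0)),1),round(float(score((r.x[0],r.x[1],r.x[2]+d),1)),1)) for d in np.arange(-.1,.11,.02)]
    if save:
        o=cv2.resize(im,None,fx=4,fy=4,interpolation=cv2.INTER_CUBIC)
        for p in nutpts(*r.x):
            u=(w2px(c,p[:3])+.5)*4-.5; cv2.circle(o,tuple(int(k) for k in u.round()),1,(0,0,255) if p[4] else (0,255,0),-1)
        u=(w2px(c,(*x0[:2],84))*4).astype(int); cv2.imwrite('pics/'+save,o[max(0,u[1]-200):u[1]+200,u[0]-250:u[0]+250])
    return r.x,-r.fun,prof
E
python3 - <<'E'
from h import *
s=manip.read_state()
im=cv2.imread('pics/w1.png'); c=cam('wrist',(s['eef_pos'],s['eef_rot']))
print(fitnut(im,c,(503,46.5),'fit1.png'))
E
```

```text
(array([5.02841586e+02, 4.67010289e+01, 1.36721714e-01]), np.float64(105.31046294372067), [(np.float64(0.037), 88.1, 62.1), (np.float64(0.057), 90.7, 81.5), (np.float64(0.077), 92.4, 100.2), (np.float64(0.097), 93.7, 111.7), (np.float64(0.117), 94.8, 115.2), (np.float64(0.137), 95.7, 115.6), (np.float64(0.157), 96.1, 114.1), (np.float64(0.177), 96.2, 108.8), (np.float64(0.197), 95.9, 96.8), (np.float64(0.217), 95.0, 76.4), (np.float64(0.237), 92.8, 53.8)])
```

View pics/fit1.png

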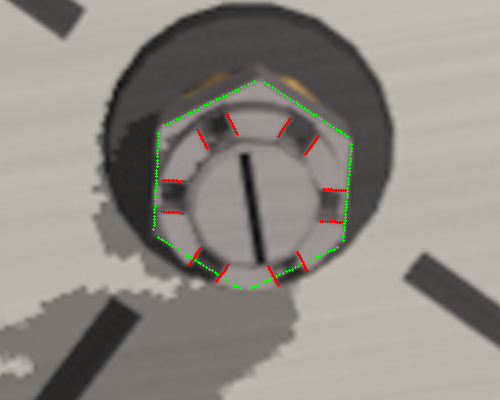

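```bash
python3 - <<'E'
from h import *
for yaw in (2.8189,2.8155):
    R=(Rn.from_euler('z',yaw)*Rn.from_euler('x',np.pi)).as_matrix()
    print(np.array((174.47,521.58,183.45))+R@np.array([-462,-351,68]))
print(shift((502.4,38.1,114.6),2.8158,(502.8,46.7,60)))
s=manip.read_state();print(s['eef_pos'],s['eef_rot'],s['clock'])
E
```

```text
[501.31424699  42.18680209 115.45      ]
[499.6824241   41.07830468 115.45      ]
[0.0024 0.0083 0.0546]
[502.15226214  39.32355479 114.06592556] [-3.14070485e+00 -1.70607724e-03  2.81509828e+00] 1.5333
```

Request:
send_rows([
  [[0,0,0],0.062],
  [[0,0,0],0.062],
  [[0,0,0],0.062],
  [[0,0,0],0.062],
  [[0,0,0],0.062],
  [[0,0,0],0.062],
  [[0,0,0],0.062],
  [[0,0,0],0.062],
])

```text
clock: 2.2
eef_pos: [501.2, 42.3, 115.5]
eef_rot: [3.142, 0.0, 2.757]
wrist_force: [0.4, -1.5, -0.1]
finger_gap: 94.4
```

```bash
python3 - <<'E'
from h import *
im,c,s=snap('wrist','w2.png'); print(s['clock'],s['eef_pos'],s['eef_rot'],s['joints'].round(4))
s2=manip.read_state();print(s2['eef_pos'],s2['eef_rot'],s2['wrist_force'],s2['moment'])
x,f,p=fitnut(im,c,(501.5,45),'fit2.png');print(x,f)
print(shift(s2['eef_pos'],s2['eef_rot'][2],(x[0],x[1],60)))
# line
ctr=x[:2]; half,sc=12,8; n=int(2*half*sc); g=np.zeros((n,n,2),np.float32)
for i in range(n):
    for j in range(n): g[i,j]=w2px(c,(ctr[0]-half+j/sc,ctr[1]+half-i/sc,88.5))
r1=cv2.remap(im,g,None,cv2.INTER_CUBIC);G=cv2.cvtColor(r1,cv2.COLOR_BGR2GRAY)
yy,xx=np.mgrid[:n,:n]; m=(np.hypot(xx-n/2,yy-n/2)<9.5*8)&(G<75)
p=np.c_[xx[m],-yy[m]].astype(float);print(p.mean(0)/8-[n/16,-n/16]); q=p-p.mean(0); w,v=np.linalg.eigh(q.T@q);print(np.arctan(v[1,1]/v[0,1]))
E
```

```text
2.2 [501.23914121  42.29598482 115.51017892] [3.14154698e+00 8.91773813e-05 2.75728916e+00] [ 0.0114  0.2652  1.7322  0.      1.144  -1.1751]
[501.26270395  42.23967699 115.48966224] [3.14155266e+00 6.91234920e-05 2.75713638e+00] [ 0.20188863 -0.07460054  0.19526325] [-0.04492441  0.04679849  0.07070849]
[5.03428917e+02 4.55836353e+01 1.40478635e-01] 105.96846305575528
[-0.0008  0.0039  0.0555]
[-0.03673047 -0.17395241]
-0.17107499303905763
```

View pics/fit2.png

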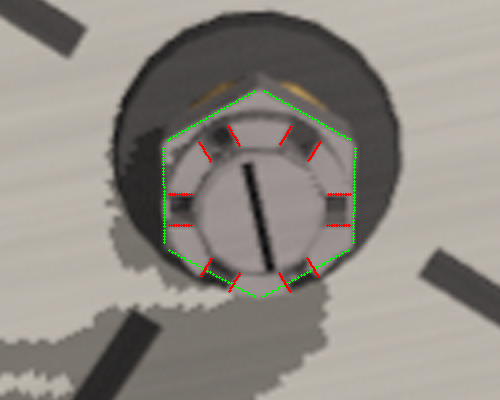

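Request:
send_rows([
  [[0,0.003,0.01],0],
  [[-0.0005,0.0035,0.02],0],
  [[-0.0005,0.0035,0.03],0],
  [[-0.0005,0.0035,0.04],0],
  [[-0.0005,0.0035,0.05],0],
  [[-0.0005,0.0035,0.055],0],
  [[-0.0005,0.0035,0.055],0],
  [[-0.0005,0.0035,0.055],0],
])

```text
clock: 2.92
eef_pos: [503.0, 45.2, 60.3]
eef_rot: [-3.141, -0.0, 2.757]
wrist_force: [-0.2, 0.9, -0.7]
finger_gap: 94.1
```

Request:
send_rows([
  [[0,0,0],0],
  [[0,0,0],0],
  [[0,0,0],0],
  [[0,0,0],0],
  [[0,0,0],0],
  [[0,0,0],0],
  [[0,0,0],0],
  [[0,0,0],0],
], hand=1, force=10)

```text
clock: 3.58
eef_pos: [503.1, 45.2, 60.5]
eef_rot: [3.142, 0.0, 2.757]
wrist_force: [0.7, 0.7, -0.0]
finger_gap: 44.1
```

```bash
cat > st.py <<'E'
from h import *
s=manip.read_state();print(s['clock'],s['eef_pos'].round(2),s['eef_rot'].round(4),s['wrist_force'].round(2),s['moment'].round(3),round(s['finger_gap'],2),s['joints'].round(3),s['effort'].round(2))
y=s['eef_rot'][2];f=s['wrist_force'];print('tool fx,fy',f[0]*np.cos(y)+f[1]*np.sin(y),f[0]*np.sin(y)-f[1]*np.cos(y))
E
python3 st.py
```

```text
3.5833 [503.05  45.22  60.47] [3.1416 0.     2.7568] [ 0.67  0.67 -0.03] [ 0.01   0.018 -0.024] 44.07 [ 0.017  0.343  1.774  0.     1.024 -1.169] [-0.000e+00 -5.042e+01 -3.004e+01  1.000e-02  8.000e-02  0.000e+00]
tool fx,fy -0.36577793779016843 0.873197269204925
```

Request:
send_rows([
  [[0,0,0],0],
  [[0,0,0],0],
  [[0,0,0],0],
  [[0,0,0],0],
  [[0,0,0],0],
  [[0,0,0],0],
  [[0,0,0],0],
  [[0,0,0],0],
])

```text
clock: 4.25
eef_pos: [502.9, 44.9, 60.4]
eef_rot: [-3.141, -0.0, 2.757]
wrist_force: [-2.5, -4.7, 2.5]
finger_gap: 32.0
```

```bash
python3 st.py
```

```text
4.25 [502.91  44.89  60.43] [-3.1410e+00 -2.0000e-04  2.7568e+00] [-2.46 -4.66  2.54] [-0.993  0.466  0.006] 32.01 [ 1.700e-02  3.430e-01  1.774e+00 -1.000e-03  1.024e+00 -1.169e+00] [ 2.400e+00 -4.968e+01 -3.054e+01  1.140e+00 -5.500e-01 -1.000e-02]
tool fx,fy 0.5320957714121648 -5.245952016167615
```

```bash
python3 - <<'E'
from h import *
im,c,s=snap('wrist','w3.png'); 
im2,c2,s2=snap('side');u=w2px(c2,(503,45,75)).astype(int)
cv2.imwrite('pics/s3.png',cv2.resize(im2[u[1]-50:u[1]+50,u[0]-65:u[0]+65],None,fx=6,fy=6,interpolation=cv2.INTER_CUBIC));print(u)
E
python3 st.py
```

```text
[312 187]
4.35 [502.91  44.89  60.46] [-3.1410e+00 -1.0000e-04  2.7568e+00] [-1.89 -5.21  1.83] [-0.985  0.438  0.034] 31.8 [ 1.700e-02  3.430e-01  1.774e+00 -1.000e-03  1.024e+00 -1.169e+00] [ 2.400e+00 -4.968e+01 -3.054e+01  1.140e+00 -5.500e-01 -1.000e-02]
tool fx,fy -0.20800036763752017 -5.53600335620959
```

View pics/w3.png

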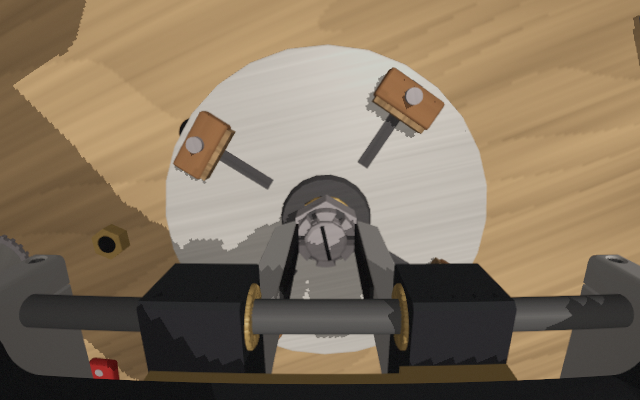

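View pics/s3.png

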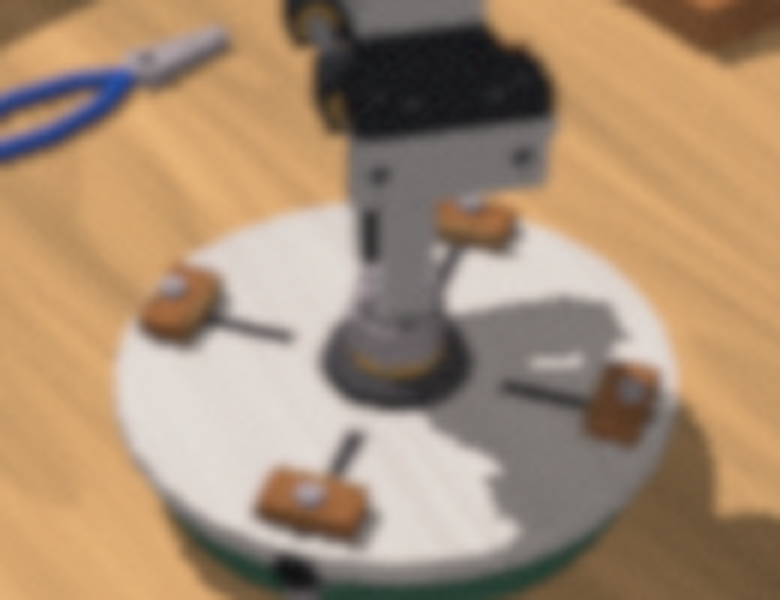

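```bash
python3 - <<'E'
from h import *
s=manip.read_state(); c=cam('wrist',(s['eef_pos'],s['eef_rot'])); R=Rn.from_euler('xyz',s['eef_rot']).as_matrix();p=s['eef_pos']
im=cv2.imread('pics/w3.png'); x0,y0,k=240,150,6
o=cv2.resize(im[150:250,260:390],None,fx=6,fy=6,interpolation=cv2.INTER_CUBIC)
def dot(P,col):
    u=w2px(c,P); cv2.circle(o,(int((u[0]-260+.5)*6),int((u[1]-150+.5)*6)),3,col,-1)
for g,col in ((16,(0,0,255)),(18,(0,255,0))):
  for sy in (-1,1):
    for X in (-8,8):
      for Z in (0,-18.8,-37): dot(p+R@np.array([X,sy*g,Z]),col)
cv2.imwrite('pics/w3o.png',o)
print(w2px(cam('side'),p),w2px(cam('side'),p+[0,0,18.8]))
E
```

```text
[312.04708487 192.07667892] [312.07589568 185.80282793]
```

View pics/w3o.png

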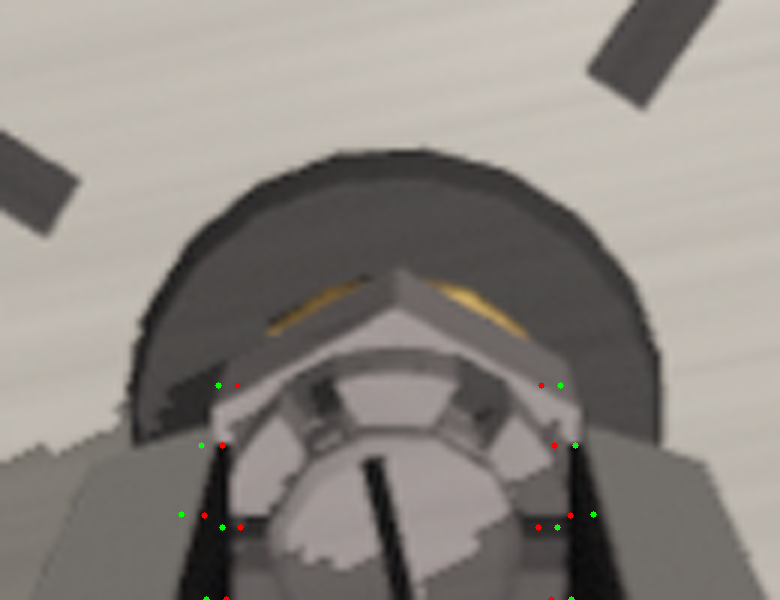

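Request:
send_rows([
  [[0,-0.0002,0],0],
  [[0,-0.0004,0],0],
  [[0,-0.0005,0],0],
  [[0,-0.0005,0],0],
  [[0,-0.0005,0],0],
  [[0,-0.0005,0],0],
  [[0,-0.0005,0],0],
  [[0,-0.0005,0],0],
])

```text
clock: 5.02
eef_pos: [502.9, 44.8, 60.4]
eef_rot: [-3.142, 0.0, 2.757]
wrist_force: [-0.7, -3.4, 1.6]
finger_gap: 32.0
```

```bash
python3 st.py
```

```text
5.0167 [502.86  44.75  60.44] [-3.1416  0.      2.7568] [-0.67 -3.42  1.56] [-0.542  0.236  0.022] 31.98 [ 0.016  0.343  1.775 -0.     1.024 -1.17 ] [ 1.310e+00 -4.968e+01 -3.015e+01  6.200e-01 -2.900e-01 -1.000e-02]
tool fx,fy -0.6599918351891755 -3.4243882586193513
```

Request:
send_rows([
  [[0,-0.0002,0],0],
  [[0,-0.0004,0],0],
  [[0,-0.0006,0],0],
  [[0,-0.0006,0],0],
  [[0,-0.0006,0],0],
  [[0,-0.0006,0],0],
  [[0,-0.0006,0],0],
  [[0,-0.0006,0],0],
], force=60)

```text
clock: 5.68
eef_pos: [503.1, 44.6, 61.0]
eef_rot: [3.141, 0.001, 2.757]
wrist_force: [-1.4, 1.2, 6.6]
finger_gap: 21.4
```

```bash
python3 st.py
```

```text
5.6833 [503.09  44.57  61.02] [3.1405e+00 9.0000e-04 2.7568e+00] [-1.44  1.21  6.57] [0.077 0.323 0.029] 21.39 [ 1.500e-02  3.420e-01  1.775e+00  1.000e-03  1.024e+00 -1.171e+00] [-2.600e-01 -4.725e+01 -2.842e+01 -7.000e-02 -3.600e-01  1.000e-02]
tool fx,fy 1.787101144381316 0.5790337730624123
```

```bash
python3 - <<'E'
from h import *
im,c,s=snap('wrist','w4.png'); 
cv2.imwrite('pics/w4c.png',cv2.resize(im[150:300,230:420],None,fx=4,fy=4,interpolation=cv2.INTER_CUBIC))
E
python3 st.py
```

```text
5.7333 [503.09  44.58  61.02] [3.1405e+00 1.0000e-03 2.7568e+00] [-1.55  0.9   6.51] [ 0.067  0.392 -0.028] 21.51 [ 1.500e-02  3.420e-01  1.775e+00  1.000e-03  1.024e+00 -1.171e+00] [-2.600e-01 -4.725e+01 -2.842e+01 -7.000e-02 -3.600e-01  1.000e-02]
tool fx,fy 1.7720995819055456 0.2558551099751787
```

View pics/w4c.png

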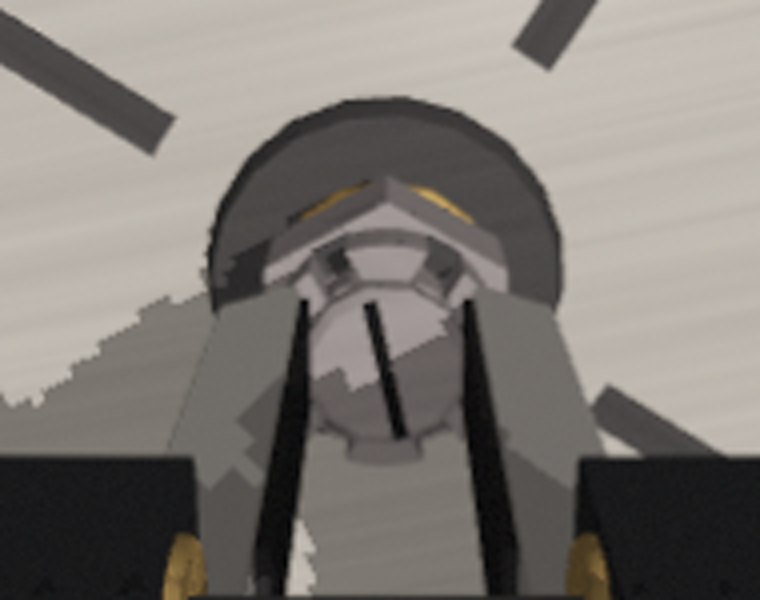

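Request:
send_rows([
  [[0,0,0],0],
  [[0,0,0],0.04],
  [[0,0,0],0.08],
  [[0,0,0],0.12],
  [[0,0,0],0.16],
  [[0,0,0],0.19],
  [[0,0,0],0.2],
  [[0,0,0],0.2],
], force=45)

```text
clock: 6.4
eef_pos: [503.1, 44.8, 61.2]
eef_rot: [3.14, 0.001, 2.557]
wrist_force: [-1.7, 1.0, 8.3]
finger_gap: 22.0
```

```bash
python3 st.py; python3 - <<'E'
from h import *
im,c,s=snap('wrist','w5.png'); 
cv2.imwrite('pics/w5c.png',cv2.resize(im[150:300,230:420],None,fx=4,fy=4,interpolation=cv2.INTER_CUBIC))
E
```

```text
6.4 [503.13  44.77  61.18] [3.1403e+00 8.0000e-04 2.5570e+00] [-1.67  1.01  8.33] [0.263 0.457 0.471] 22.01 [ 1.600e-02  3.410e-01  1.775e+00  1.000e-03  1.024e+00 -9.710e-01] [ -1.53 -46.33 -28.04  -0.11  -0.52   0.81]
tool fx,fy 1.9485358583536274 -0.07792484965994351
```

View pics/w5c.png

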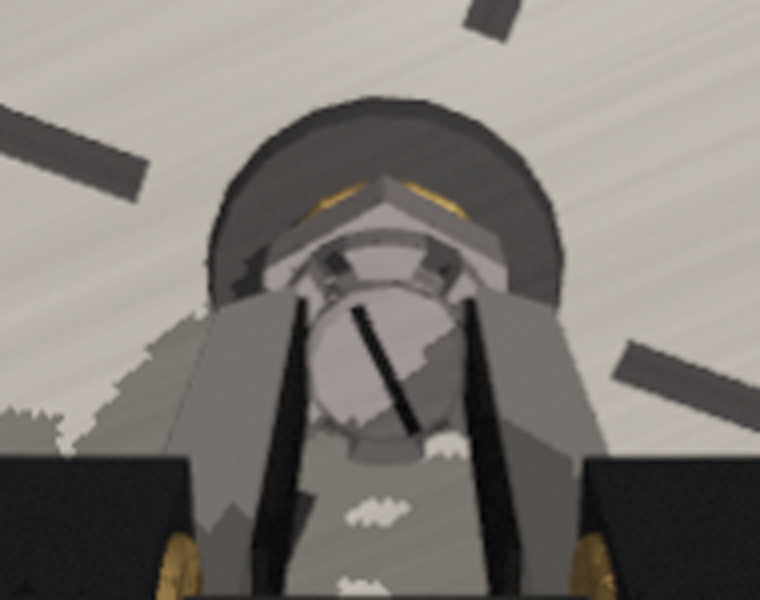

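Request:
send_rows([
  [[0,0,0],0],
  [[0,0,0],0],
  [[0,0,0],0],
  [[0,0,0],0],
  [[0,0,0],0],
  [[0,0,0],0],
  [[0,0,0],0],
  [[0,0,0],0],
], force=25)

```text
clock: 7.12
eef_pos: [503.6, 44.5, 61.4]
eef_rot: [3.14, 0.002, 2.557]
wrist_force: [-0.7, 0.8, 8.2]
finger_gap: 22.8
```

```bash
python3 st.py
```

```text
7.1167 [503.56  44.51  61.41] [3.1397e+00 1.8000e-03 2.5568e+00] [-0.72  0.79  8.17] [0.044 0.075 0.092] 22.83 [ 1.500e-02  3.410e-01  1.774e+00  1.000e-03  1.023e+00 -9.710e-01] [ 6.000e-02 -4.594e+01 -2.711e+01  4.000e-02 -3.000e-02  5.000e-02]
tool fx,fy 1.0393493791472161 0.2648036640583165
```

```bash
python3 - <<'E'
from h import *
im,c,s=snap('wrist','w6.png'); R=Rn.from_euler('xyz',s['eef_rot']).as_matrix();p=s['eef_pos']
o=cv2.resize(im[150:270,260:390],None,fx=6,fy=6,interpolation=cv2.INTER_CUBIC)
def dot(P,col):
    u=w2px(c,P); cv2.circle(o,(int((u[0]-260+.5)*6),int((u[1]-150+.5)*6)),3,col,-1)
for g,col in ((11.4,(0,0,255)),(18,(0,255,0))):
  for sy in (-1,1):
    for X in (-8,8):
      for Z in np.arange(0,-60,-6): dot(p+R@np.array([X,sy*g,Z]),col)
for P in nutpts(503.4,44.6,0.139-.2): dot(P[:3],(255,0,0))
cv2.imwrite('pics/w6o.png',o)
E
```

```text
(no output)
```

View pics/w6o.png

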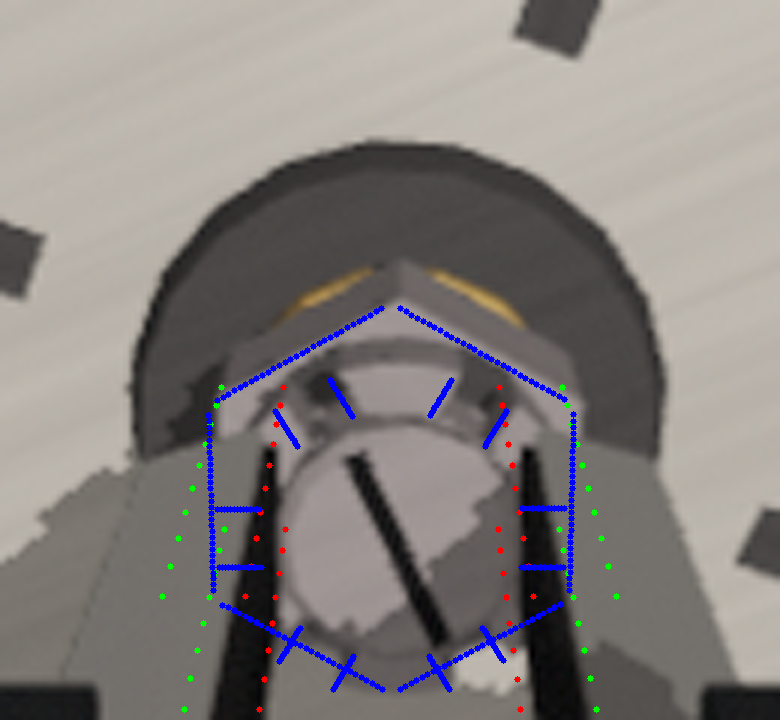

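Request:
send_rows([
  [[0,0,0],0],
  [[0,0,0],0],
  [[0,0,0],0],
  [[0,0,0],0],
  [[0,0,0],0],
  [[0,0,0],0],
  [[0,0,0],0],
  [[0,0,0],0],
], force=15)

```text
clock: 7.83
eef_pos: [503.5, 44.6, 61.5]
eef_rot: [3.14, 0.002, 2.557]
wrist_force: [-1.6, -0.3, 10.6]
finger_gap: 23.5
```

```bash
python3 st.py
```

```text
7.8333 [503.46  44.58  61.5 ] [3.1398e+00 1.6000e-03 2.5569e+00] [-1.59 -0.3  10.63] [0.067 0.371 0.042] 23.48 [ 1.500e-02  3.410e-01  1.774e+00  1.000e-03  1.024e+00 -9.710e-01] [-2.700e-01 -4.516e+01 -2.719e+01 -7.000e-02 -4.300e-01  2.000e-02]
tool fx,fy 1.1605911666237845 -1.1287209469181991
```

Request:
send_rows([
  [[0,0,0],0],
  [[0,0,0],0],
  [[0,0,0],0],
  [[0,0,0],0],
  [[0,0,0.001],0],
  [[0,0,0.002],0],
  [[0,0,0.003],0],
  [[0,0,0.003],0],
], hand=-0.05, force=10)

```text
clock: 8.5
eef_pos: [502.4, 44.2, 57.1]
eef_rot: [-3.141, -0.001, 2.557]
wrist_force: [-0.2, 0.3, -0.8]
finger_gap: 49.5
```

```bash
python3 st.py; python3 - <<'E'
from h import *
im,c,s=snap('wrist','w7.png'); R=Rn.from_euler('xyz',s['eef_rot']).as_matrix();p=s['eef_pos']
o=cv2.resize(im[150:270,240:410],None,fx=4,fy=4,interpolation=cv2.INTER_CUBIC)
cv2.imwrite('pics/w7c.png',o)
print(fitnut(im,c,(503.4,45.6),'fit7.png'))
E
```

```text
8.5 [502.42  44.22  57.07] [-3.1413e+00 -5.0000e-04  2.5568e+00] [-0.24  0.25 -0.76] [-0.021  0.027 -0.007] 49.47 [ 0.015  0.347  1.778  0.     1.017 -0.971] [ 1.000e-02 -5.052e+01 -2.994e+01  3.000e-02  2.000e-02  0.000e+00]
tool fx,fy 0.3384741437240816 0.0764930289985411
(array([503.2890297 ,  45.74976232,   0.97867561]), np.float64(89.45520165823774), [(np.float64(0.879), 83.3, 30.8), (np.float64(0.899), 86.2, 44.3), (np.float64(0.919), 87.4, 62.1), (np.float64(0.939), 88.4, 80.2), (np.float64(0.959), 89.1, 87.7), (np.float64(0.979), 89.6, 89.3), (np.float64(0.999), 88.7, 86.9), (np.float64(1.019), 88.1, 78.2), (np.float64(1.039), 87.0, 58.6), (np.float64(1.059), 85.7, 36.7), (np.float64(1.079), 83.2, 22.1)])
```

View pics/w7c.png

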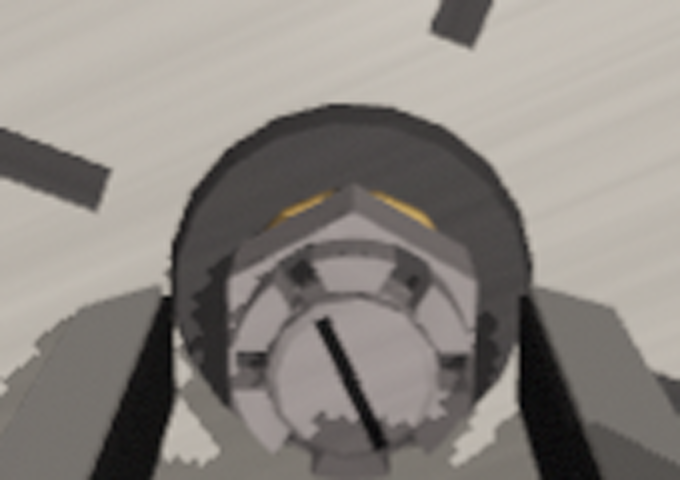

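View pics/fit7.png

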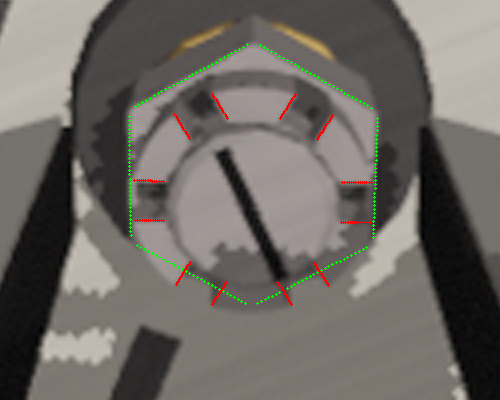

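Request:
send_rows([
  [[0,0,0],0],
  [[0,0,0],0],
  [[0,0,0],0],
  [[0,0,0],0],
  [[0,0,0],0],
  [[0,0,0],0],
  [[0,0,0],0],
  [[0,0,0],0],
], hand=1, force=10)

```text
clock: 9.22
eef_pos: [502.9, 44.5, 57.6]
eef_rot: [3.141, 0.0, 2.557]
wrist_force: [2.3, 4.5, 0.5]
finger_gap: 32.4
```

```bash
python3 st.py
```

```text
9.2167 [502.92  44.53  57.59] [3.1408e+00 4.0000e-04 2.5569e+00] [2.3  4.48 0.55] [ 0.919 -0.48   0.011] 32.37 [ 1.500e-02  3.470e-01  1.778e+00  1.000e-03  1.017e+00 -9.710e-01] [-2.300e+00 -5.025e+01 -2.860e+01 -1.040e+00  7.500e-01 -1.000e-02]
tool fx,fy 0.5511019549620229 5.002510139285805
```

Request:
send_rows([
  [[0,0.0003,0],0],
  [[0,0.0006,0],0],
  [[0,0.0008,0],0],
  [[0,0.0008,0],0],
  [[0,0.0008,0],0],
  [[0,0.0008,0],0],
  [[0,0.0008,0],0],
  [[0,0.0008,0],0],
])

```text
clock: 9.88
eef_pos: [503.0, 44.7, 57.5]
eef_rot: [-3.141, 0.0, 2.557]
wrist_force: [-1.5, -1.6, 4.1]
finger_gap: 32.6
```

```bash
python3 st.py
```

```text
9.8833 [503.04  44.71  57.5 ] [-3.1414e+00  1.0000e-04  2.5568e+00] [-1.46 -1.61  4.06] [-0.27   0.278  0.001] 32.64 [ 0.016  0.347  1.776 -0.     1.018 -0.97 ] [ 3.400e-01 -4.878e+01 -2.918e+01  2.600e-01 -2.900e-01 -2.000e-02]
tool fx,fy 0.3299547611143425 -2.1543248026174817
```

Request:
send_rows([
  [[0,-0.0002,0],0.02],
  [[0,-0.0002,0],0.04],
  [[0,-0.0002,0],0.06],
  [[0,-0.0002,0],0.075],
  [[0,-0.0002,0],0.085],
  [[0,-0.0002,0],0.09],
  [[0,-0.0002,0],0.09],
  [[0,-0.0002,0],0.09],
], force=12)

```text
clock: 10.55
eef_pos: [503.0, 44.8, 57.5]
eef_rot: [3.141, 0.0, 2.467]
wrist_force: [-0.4, 2.9, 4.3]
finger_gap: 32.7
```

```bash
python3 st.py
```

```text
10.55 [503.04  44.77  57.49] [3.1414e+00 1.0000e-04 2.4669e+00] [-0.4   2.87  4.27] [ 0.144 -0.023  0.036] 32.74 [ 0.016  0.347  1.777  0.     1.017 -0.88 ] [ -0.84 -48.52 -28.27  -0.23   0.16   0.13]
tool fx,fy 2.106543834199034 1.9892716001928918
```

Request:
send_rows([
  [[0,0,0],0.005],
  [[0,0,0],0.01],
  [[0,0,0],0.015],
  [[0,0,0],0.02],
  [[0,0,0],0.025],
  [[0,0,0],0.028],
  [[0,0,0],0.03],
  [[0,0,0],0.03],
])

```text
clock: 11.22
eef_pos: [503.0, 44.7, 57.5]
eef_rot: [3.141, 0.0, 2.437]
wrist_force: [1.3, 3.6, 4.3]
finger_gap: 32.1
```

```bash
python3 st.py
```

```text
11.2167 [503.05  44.75  57.49] [3.1414e+00 1.0000e-04 2.4366e+00] [1.31 3.62 4.26] [ 0.486 -0.263  0.094] 32.11 [ 0.016  0.347  1.777  0.     1.017 -0.85 ] [ -1.41 -48.23 -27.63  -0.5    0.43   0.16]
tool fx,fy 1.3452722127711971 3.6056584137568257
```

Request:
send_rows([
  [[0,0,0],0.02],
  [[0,0,0],0.05],
  [[0,0,0],0.08],
  [[0,0,0],0.11],
  [[0,0,0],0.13],
  [[0,0,0],0.145],
  [[0,0,0],0.15],
  [[0,0,0],0.15],
])

```text
clock: 11.88
eef_pos: [503.1, 44.9, 57.5]
eef_rot: [3.141, 0.0, 2.286]
wrist_force: [3.4, 4.8, 2.4]
finger_gap: 32.9
```

```bash
python3 st.py
```

```text
11.8833 [503.14  44.86  57.51] [3.1411e+00 1.0000e-04 2.2861e+00] [3.36 4.75 2.37] [ 0.796 -0.46   0.084] 32.86 [ 0.016  0.347  1.777  0.     1.017 -0.699] [ -2.15 -48.34 -27.06  -0.87   0.83   0.26]
tool fx,fy 1.3802433245430406 5.654163266294112
```

Request:
send_rows([
  [[0,0.0004,0],0.03],
  [[0,0.0008,0],0.06],
  [[0,0.0008,0],0.09],
  [[0,0.0008,0],0.12],
  [[0,0.0008,0],0.15],
  [[0,0.0008,0],0.17],
  [[0,0.0008,0],0.18],
  [[0,0.0008,0],0.18],
])

```text
clock: 12.55
eef_pos: [503.5, 45.0, 57.4]
eef_rot: [-3.141, 0.0, 2.106]
wrist_force: [0.2, 1.4, 3.7]
finger_gap: 32.9
```

```bash
python3 st.py
```

```text
12.55 [503.5   45.01  57.37] [-3.1412e+00  2.0000e-04  2.1065e+00] [0.18 1.37 3.71] [ 0.112 -0.155  0.135] 32.93 [ 0.017  0.349  1.775 -0.     1.018 -0.519] [-3.400e-01 -4.880e+01 -2.818e+01  3.000e-02  3.200e-01  4.600e-01]
tool fx,fy 1.0842189525390413 0.8547668110011941
```

Request:
send_rows([
  [[0,0,0],0.01],
  [[0,0,0],0.02],
  [[0,0,0],0.03],
  [[0,0,0],0.04],
  [[0,0,0],0.05],
  [[0,0,0],0.055],
  [[0,0,0],0.06],
  [[0,0,0],0.06],
])

```text
clock: 13.22
eef_pos: [503.6, 45.1, 57.4]
eef_rot: [-3.141, 0.0, 2.046]
wrist_force: [1.2, 0.5, 2.2]
finger_gap: 33.2
```

```bash
python3 st.py
```

```text
13.2167 [503.57  45.09  57.4 ] [-3.1415e+00  2.0000e-04  2.0465e+00] [1.22 0.51 2.21] [-0.219 -0.154  0.265] 33.18 [ 0.017  0.349  1.775 -0.     1.018 -0.459] [ 3.000e-02 -4.931e+01 -2.845e+01  3.400e-01  3.800e-01  4.200e-01]
tool fx,fy -0.1030265302104656 1.3231261688792222
```

```bash
python3 - <<'E'
from h import *
im,c,s=snap('wrist','w8.png')
print('clock',s['clock'],'tool y ang',s['eef_rot'][2]-np.pi/2)
print(fitnut(im,c,(503.6,45.6),'fit8.png'))
E
python3 st.py
```

```text
clock 13.2167 tool y ang 0.47567431991783593
(array([503.1673123 ,  45.65607199,   0.64762726]), np.float64(91.16247638844484), [(np.float64(0.548), 75.5, 33.8), (np.float64(0.568), 77.4, 52.5), (np.float64(0.588), 78.9, 74.7), (np.float64(0.608), 79.5, 88.1), (np.float64(0.628), 79.5, 99.1), (np.float64(0.648), 79.3, 103.8), (np.float64(0.668), 79.6, 95.7), (np.float64(0.688), 79.3, 74.4), (np.float64(0.708), 78.5, 46.8), (np.float64(0.728), 76.5, 30.8), (np.float64(0.748), 74.6, 27.0)])
13.2667 [503.56  45.12  57.39] [-3.1415e+00  1.0000e-04  2.0468e+00] [ 1.57 -1.01  2.49] [-0.162 -0.27   0.303] 33.27 [ 0.017  0.349  1.775 -0.     1.018 -0.459] [  0.1  -49.33 -28.46   0.36   0.39   0.37]
tool fx,fy -1.6146689940659376 0.928716252165387
```

View pics/fit8.png

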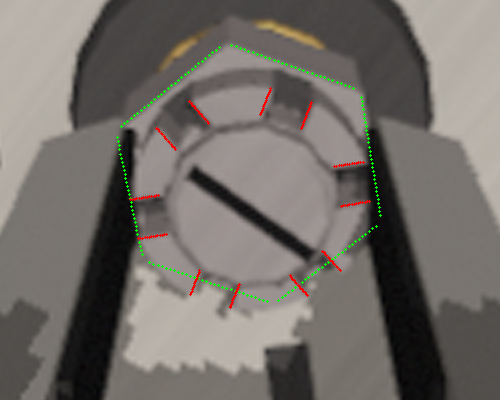

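Request:
send_rows([
  [[0,0,0],0],
  [[0,0,0],0],
  [[0,0,0],0],
  [[0,0,0],-0.05],
  [[0,0,0],-0.11],
  [[0,0,0],-0.172],
  [[0,0,0],-0.172],
  [[0,0,0],-0.172],
], hand=-0.05)

```text
clock: 13.93
eef_pos: [503.4, 45.2, 57.3]
eef_rot: [-3.141, -0.0, 2.217]
wrist_force: [-0.2, -0.2, -1.0]
finger_gap: 49.5
```

Request:
send_rows([
  [[0,0,0],0],
  [[0,0,0],0],
  [[0,0,0],0],
  [[0,0,0],0],
  [[0,0,0],0],
  [[0,0,0],0],
  [[0,0,0],0],
  [[0,0,0],0],
], hand=1, force=20)

```text
clock: 14.6
eef_pos: [503.5, 45.2, 57.4]
eef_rot: [-3.141, -0.0, 2.219]
wrist_force: [-1.4, -1.1, 0.7]
finger_gap: 32.1
```

```bash
python3 st.py
```

```text
14.6 [503.46  45.16  57.43] [-3.1414e+00 -1.0000e-04  2.2186e+00] [-1.42 -1.07  0.74] [-0.277  0.384 -0.018] 32.08 [ 0.017  0.349  1.775 -0.     1.018 -0.631] [ 5.700e-01 -5.018e+01 -3.049e+01  3.100e-01 -4.700e-01 -2.000e-02]
tool fx,fy 0.005013009119283929 -1.7729178751562125
```

Request:
send_rows([
  [[0,-0.0003,0],0],
  [[0,-0.0003,0],0],
  [[0,-0.0003,0],0],
  [[0,-0.0003,0],0],
  [[0,-0.0003,0],0],
  [[0,-0.0003,0],0],
  [[0,-0.0003,0],0],
  [[0,-0.0003,0],0],
], force=35)

```text
clock: 15.27
eef_pos: [503.4, 45.1, 57.5]
eef_rot: [3.141, 0.0, 2.219]
wrist_force: [0.8, 0.4, -0.4]
finger_gap: 31.6
```

```bash
python3 st.py
```

```text
15.2667 [503.4   45.09  57.48] [3.1414e+00 1.0000e-04 2.2188e+00] [ 0.79  0.36 -0.36] [ 0.152 -0.108 -0.012] 31.57 [ 0.017  0.348  1.776  0.     1.018 -0.631] [-4.200e-01 -5.054e+01 -2.966e+01 -1.900e-01  2.300e-01 -2.000e-02]
tool fx,fy -0.1870608137530223 0.8492998548054169
```

Request:
send_rows([
  [[0,0,0],0.01],
  [[0,0,0],0.02],
  [[0,0,0],0.03],
  [[0,0,0],0.04],
  [[0,0,0],0.045],
  [[0,0,0],0.05],
  [[0,0,0],0.05],
  [[0,0,0],0.05],
])

```text
clock: 15.93
eef_pos: [503.4, 45.1, 57.5]
eef_rot: [3.141, 0.0, 2.169]
wrist_force: [2.1, 2.7, -0.0]
finger_gap: 31.4
```

```bash
python3 st.py
```

```text
15.9333 [503.41  45.09  57.49] [3.1414e+00 1.0000e-04 2.1690e+00] [ 2.13  2.75 -0.05] [ 0.403 -0.483  0.616] 31.37 [ 0.017  0.348  1.776  0.     1.018 -0.581] [ -1.57 -50.59 -29.04  -0.16   0.64   0.63]
tool fx,fy 1.072503147665468 3.3025826479112967
```

Request:
send_rows([
  [[0,0.0002,0],0.05],
  [[0,0.0002,0],0.1],
  [[0,0.0002,0],0.15],
  [[0,0.0002,0],0.2],
  [[0,0.0002,0],0.25],
  [[0,0.0002,0],0.3],
  [[0,0.0002,0],0.34],
  [[0,0.0002,0],0.35],
])

```text
clock: 16.6
eef_pos: [503.8, 45.2, 57.5]
eef_rot: [3.141, 0.0, 1.817]
wrist_force: [4.0, 3.3, -1.4]
finger_gap: 31.5
```

```bash
python3 st.py; python3 - <<'E'
from h import *
im,c,s=snap('wrist','w9.png')
print('clock',s['clock'],'tool y ang',s['eef_rot'][2]-np.pi/2)
print(fitnut(im,c,(503.4,45.6),'fit9.png'))
E
```

```text
16.6 [503.81  45.21  57.52] [3.1408e+00 1.0000e-04 1.8171e+00] [ 4.04  3.33 -1.39] [ 0.456 -0.825  0.724] 31.53 [ 0.017  0.349  1.775  0.     1.017 -0.229] [ -1.84 -50.94 -28.35  -0.17   1.19   1.2 ]
tool fx,fy 2.247306472799933 4.730294592205578
clock 16.6 tool y ang 0.24626449693628927
(array([5.03782582e+02, 4.58885275e+01, 3.07997614e-01]), np.float64(83.68182155111899), [(np.float64(0.208), 62.0, 30.1), (np.float64(0.228), 64.5, 43.3), (np.float64(0.248), 67.0, 60.8), (np.float64(0.268), 70.0, 76.6), (np.float64(0.288), 71.8, 90.9), (np.float64(0.308), 73.4, 94.7), (np.float64(0.328), 74.2, 90.0), (np.float64(0.348), 74.6, 81.9), (np.float64(0.368), 74.1, 66.4), (np.float64(0.388), 72.9, 43.0), (np.float64(0.408), 72.0, 25.7)])
```

View pics/fit9.png

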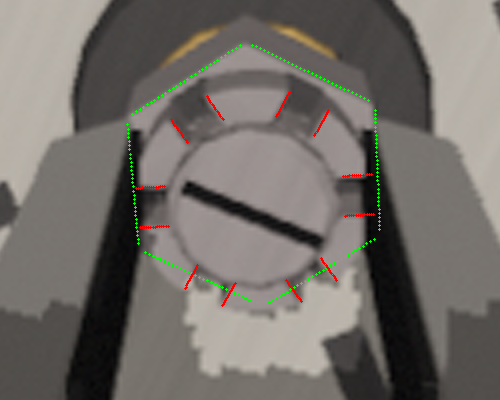

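Request:
send_rows([
  [[0,0.0005,0],0.05],
  [[0,0.0006,0],0.1],
  [[0,0.0006,0],0.15],
  [[0,0.0006,0],0.2],
  [[0,0.0006,0],0.25],
  [[0,0.0006,0],0.3],
  [[0,0.0006,0],0.35],
  [[0,0.0006,0],0.36],
], force=42)

```text
clock: 17.32
eef_pos: [504.3, 45.2, 57.5]
eef_rot: [3.141, 0.0, 1.458]
wrist_force: [3.9, 1.5, -1.9]
finger_gap: 30.9
```

Request:
send_rows([
  [[0,0,0],0.01],
  [[0,0,0],0.02],
  [[0,0,0],0.03],
  [[0,0,0],0.04],
  [[0,0,0],0.045],
  [[0,0,0],0.05],
  [[0,0,0],0.05],
  [[0,0,0],0.05],
])

```text
clock: 17.98
eef_pos: [504.3, 45.2, 57.5]
eef_rot: [3.141, -0.0, 1.41]
wrist_force: [5.2, 1.6, -1.9]
finger_gap: 31.2
```

```bash
cat > chk.py <<'E'
from h import *
import sys
im,c,s=snap('wrist',sys.argv[1]+'.png')
print('clock',s['clock'],'tool y ang',s['eef_rot'][2]-np.pi/2)
x,f,pr=fitnut(im,c,(503.6,45.7),sys.argv[1]+'f.png');print(x,x[2]-np.pi/3,f,pr)
ctr=x[:2]; half,sc=12,8; n=int(2*half*sc); g=np.zeros((n,n,2),np.float32)
for i in range(n):
    for j in range(n): g[i,j]=w2px(c,(ctr[0]-half+j/sc,ctr[1]+half-i/sc,88.5))
r1=cv2.remap(im,g,None,cv2.INTER_CUBIC);G=cv2.cvtColor(r1,cv2.COLOR_BGR2GRAY)
yy,xx=np.mgrid[:n,:n]; m=(np.hypot(xx-n/2,yy-n/2)<9*8)&(G<60)
p=np.c_[xx[m],-yy[m]].astype(float); q=p-p.mean(0); w,v=np.linalg.eigh(q.T@q);print('line',np.arctan(v[1,1]/v[0,1]),m.sum(),np.sqrt(w/len(q))/8,'centre',ctr+p.mean(0)/8-[n/16,-n/16])
E
python3 st.py;python3 chk.py w10
```

```text
17.9833 [504.3   45.24  57.51] [ 3.141  -0.      1.4099] [ 5.23  1.61 -1.89] [ 0.271 -1.015  0.613] 31.18 [ 0.017  0.35   1.773 -0.     1.018  0.178] [ -1.23 -50.96 -27.9    0.1    1.44   0.71]
tool fx,fy 2.4267854291037736 4.9071411062174315
clock 17.9833 tool y ang -0.16093728180666123
[503.74299054  45.80094241   0.95486856] -0.0923289885841051 76.78120645940594 [(np.float64(0.855), 62.3, 28.9), (np.float64(0.875), 64.5, 44.9), (np.float64(0.895), 67.0, 62.3), (np.float64(0.915), 68.8, 74.6), (np.float64(0.935), 70.8, 80.8), (np.float64(0.955), 72.3, 81.6), (np.float64(0.975), 73.6, 77.8), (np.float64(0.995), 73.4, 68.0), (np.float64(1.015), 73.0, 46.4), (np.float64(1.035), 72.4, 28.3), (np.float64(1.055), 71.9, 20.0)]
line -0.17493134466156338 1947 [0.49107833 5.16241498] centre [503.74806245  45.60480733]
```

View pics/w10f.png

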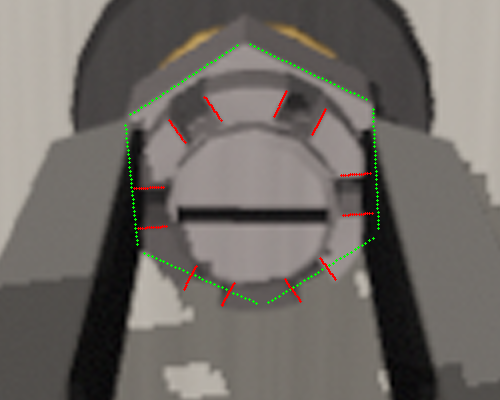

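Request:
send_rows([
  [[0,0.0004,0],0.015],
  [[0,0.0004,0],0.03],
  [[0,0.0004,0],0.045],
  [[0,0.0004,0],0.06],
  [[0,0.0004,0],0.075],
  [[0,0.0004,0],0.085],
  [[0,0.0004,0],0.09],
  [[0,0.0004,0],0.09],
])

```text
clock: 18.7
eef_pos: [504.5, 45.2, 57.5]
eef_rot: [3.142, 0.0, 1.318]
wrist_force: [2.7, 1.6, -0.3]
finger_gap: 31.2
```

```bash
python3 st.py;python3 chk.py w11
```

```text
18.7 [504.49  45.19  57.48] [3.1415 0.     1.3184] [ 2.68  1.58 -0.33] [ 0.259 -0.532  0.676] 31.24 [ 0.017  0.35   1.772 -0.     1.019  0.269] [ -1.3  -50.3  -28.3    0.09   0.88   0.84]
tool fx,fy 2.1941383754464705 2.196752141090915
clock 18.7 tool y ang -0.2524289759007734
[503.67217136  45.75020885   0.85448503] -0.19271251788510768 78.11020349471262 [(np.float64(0.754), 68.0, 22.0), (np.float64(0.774), 69.7, 35.8), (np.float64(0.794), 70.7, 57.8), (np.float64(0.814), 71.7, 73.3), (np.float64(0.834), 72.3, 80.8), (np.float64(0.854), 74.0, 82.6), (np.float64(0.874), 75.0, 79.2), (np.float64(0.894), 75.9, 72.0), (np.float64(0.914), 75.7, 56.0), (np.float64(0.934), 74.5, 38.1), (np.float64(0.954), 72.7, 26.9)]
line -0.16672349342359272 1988 [0.50466389 5.22705717] centre [503.48548876  45.62791257]
```

View pics/w11f.png

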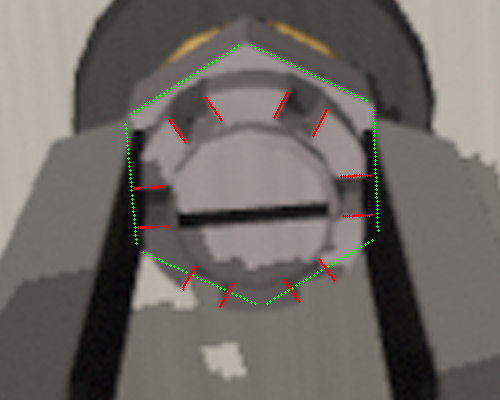

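Request:
send_rows([
  [[0,0,0],0],
  [[0,0,0],0],
  [[0,0,0],0],
  [[0,0,0],0],
  [[0,0,-0.008],0],
  [[0,0,-0.018],0],
  [[0,0,-0.028],0.05],
  [[0,0,-0.028],0.15],
], hand=0, force=10)

```text
clock: 19.42
eef_pos: [505.6, 45.3, 88.3]
eef_rot: [3.139, -0.001, 1.167]
wrist_force: [-0.5, 0.8, -0.5]
finger_gap: 46.7
```

Request:
send_rows([
  [[0,0,0],0.11],
  [[0,0,0],0.22],
  [[0,0,0],0.33],
  [[0,0,0],0.44],
  [[0,0,0],0.55],
  [[0,0,0],0.66],
  [[0,0,0],0.77],
  [[0,0,0],0.88],
])

```text
clock: 20.08
eef_pos: [504.7, 45.3, 86.6]
eef_rot: [3.141, -0.001, 0.283]
wrist_force: [0.4, 0.2, 0.9]
finger_gap: 46.8
```

Request:
send_rows([
  [[0,0,0],0.11],
  [[0,0,0],0.22],
  [[0,0,0],0.33],
  [[0,0,0],0.42],
  [[0,0,0],0.461],
  [[0,0,0],0.461],
  [[0,0,0],0.461],
  [[0,0,0],0.461],
])

```text
clock: 20.75
eef_pos: [504.6, 45.2, 86.0]
eef_rot: [-3.141, -0.001, -0.17]
wrist_force: [-0.6, 0.6, -0.5]
finger_gap: 47.1
```

```bash
python3 st.py;python3 chk.py w12
```

```text
20.75 [504.6   45.25  85.97] [-3.1415e+00 -5.0000e-04 -1.7050e-01] [-0.59  0.57 -0.5 ] [-0.053  0.129  0.03 ] 47.06 [0.017 0.31  1.75  0.    1.081 1.758] [-0.000e+00 -4.998e+01 -3.147e+01  0.000e+00 -6.000e-02  3.000e-02]
tool fx,fy -0.6730316895080024 -0.4590390680823168
clock 20.75 tool y ang -1.7412923198343502
[503.51131348  45.2799589    0.88480984] -0.1623877073887232 76.64042374084532 [(np.float64(0.785), 56.9, 26.2), (np.float64(0.805), 59.2, 43.5), (np.float64(0.825), 61.0, 61.2), (np.float64(0.845), 63.2, 75.8), (np.float64(0.865), 64.8, 84.9), (np.float64(0.885), 65.7, 88.4), (np.float64(0.905), 65.5, 85.6), (np.float64(0.925), 65.1, 75.3), (np.float64(0.945), 64.5, 58.7), (np.float64(0.965), 63.9, 43.1), (np.float64(0.985), 62.5, 28.4)]
line -0.1703714105296955 1592 [0.42818788 5.38856229] centre [504.29798119  45.3348427 ]
```

View pics/w12f.png

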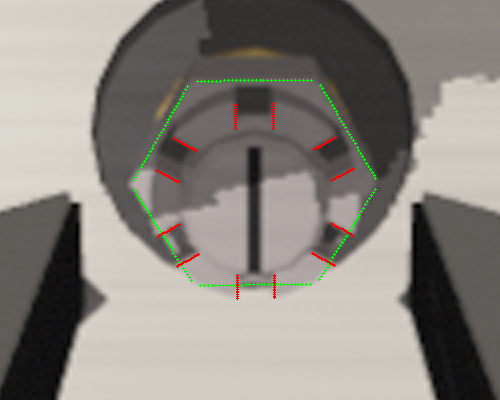

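Request:
send_rows([
  [[0,0,0.0003],0],
  [[0,0,0.0005],0],
  [[0,0,0.0005],0],
  [[0,0,0.0005],0],
  [[0,0,0.0005],0],
  [[0,0,0.0005],0],
  [[0,0,0.0005],0],
  [[0,0,0.0005],0],
], hand=1, force=10)

```text
clock: 21.47
eef_pos: [504.5, 45.2, 85.0]
eef_rot: [3.142, 0.0, -0.172]
wrist_force: [0.5, -0.4, -0.6]
finger_gap: 1.0
```

```bash
python3 st.py
```

```text
21.4667 [504.46  45.24  84.95] [ 3.1416  0.     -0.1722] [ 0.51 -0.38 -0.62] [-0.032  0.114 -0.032] 0.96 [0.017 0.312 1.751 0.    1.079 1.76 ] [ -0.   -49.9  -31.36   0.    -0.08  -0.  ]
tool fx,fy 0.5660893794854698 0.28258279304827943
```

```bash
python3 - <<'E'
from h import *
im,c,s=snap('wrist','w13.png')
im2,c2,s2=snap('side');u=w2px(c2,(503,45,75)).astype(int)
a=cv2.resize(im[130:330,220:430],(420,400),interpolation=cv2.INTER_CUBIC)
b=cv2.resize(im2[u[1]-50:u[1]+50,u[0]-47:u[0]+47],(376,400),interpolation=cv2.INTER_CUBIC)
cv2.imwrite('pics/c13.png',np.hstack([a,b]))
E
```

```text
(no output)
```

View pics/c13.png

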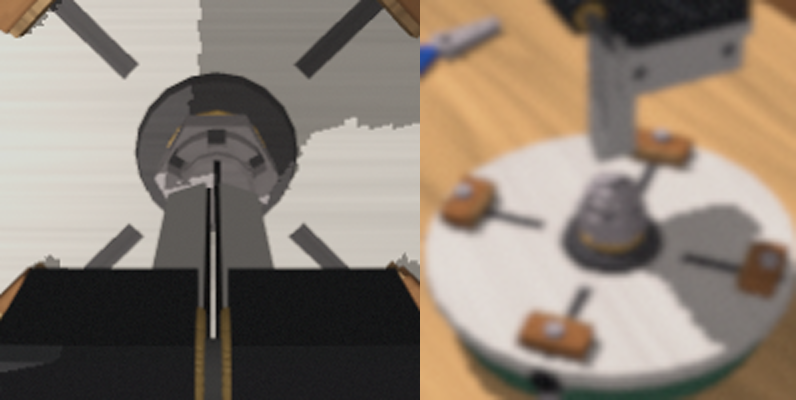

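```bash
python3 - <<'E'
from h import *
c2=cam('side');u=w2px(c2,(503,45,75)).astype(int)
f=lambda P:((w2px(c2,P)-[u[0]-47,u[1]-50])*4+[420,0]).round(0)
print('tcp',f((504.5,45.2,85)),f((504.5,45.2,95)),f((504.5,45.2,105)),'spindle top',f((503.5,45,88.5)),'boss bottom',f((503.5,45,45)),f((503.5,45,57)))
im,c,s=snap('side');a=cv2.resize(im[u[1]-40:u[1]+30,u[0]-45:u[0]+45],None,fx=8,fy=8,interpolation=cv2.INTER_CUBIC)
for z,col in ((85,(0,0,255)),(95,(0,255,255)),(88.5,(255,0,0)),(57,(0,255,0)),(45,(255,0,255))):
    q=w2px(c2,(504.5,45.2,z))-[u[0]-45,u[1]-40]; cv2.circle(a,tuple(int(v) for v in (q+.5)*8),3,col,-1)
cv2.imwrite('pics/s14.png',a)
E
```

```text
tcp [610. 186.] [610. 172.] [610. 158.] spindle top [609. 182.] boss bottom [609. 240.] [609. 224.]
```

View pics/s14.png

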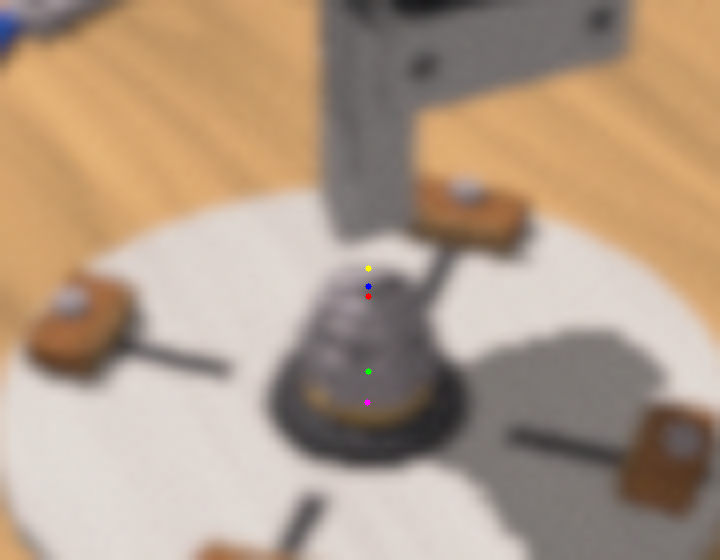

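Request:
send_rows([
  [[0,0,0.003],0],
  [[0,0,0.006],0],
  [[0,0,0.009],0],
  [[0,0,0.011],0],
  [[0,0,0.012],0],
  [[0,0,0.013],0],
  [[0,0,0.013],0],
  [[0,0,0.013],0],
])

```text
clock: 22.28
eef_pos: [504.5, 45.2, 72.0]
eef_rot: [-3.142, -0.0, -0.172]
wrist_force: [0.9, -0.7, -0.9]
finger_gap: 0.3
```

Request:
send_rows([
  [[0,0,0.0005],0],
  [[0,0,0.001],0],
  [[0,0,0.0015],0],
  [[0,0,0.002],0],
  [[0,0,0.002],0],
  [[0,0,0.002],0],
  [[0,0,0.002],0],
  [[0,0,0.002],0],
])

```text
clock: 22.95
eef_pos: [504.5, 45.2, 70.0]
eef_rot: [-3.142, -0.0, -0.172]
wrist_force: [-0.3, 0.8, 0.1]
finger_gap: 0.2
```

Request:
send_rows([
  [[0,0,0.0005],0],
  [[0,0,0.001],0],
  [[0,0,0.0015],0],
  [[0,0,0.002],0],
  [[0,0,0.002],0],
  [[0,0,0.002],0],
  [[0,0,0.002],0],
  [[0,0,0.002],0],
])

```text
clock: 23.62
eef_pos: [504.5, 45.2, 68.0]
eef_rot: [-3.142, -0.0, -0.172]
wrist_force: [-1.1, 0.4, 0.3]
finger_gap: 0.2
```

```bash
python3 st.py
```

```text
23.6167 [504.47  45.23  67.97] [-3.1416 -0.     -0.1722] [-1.12  0.4   0.3 ] [-0.007  0.114  0.009] 0.17 [0.017 0.335 1.765 0.    1.042 1.76 ] [ -0.   -50.44 -30.56   0.    -0.08   0.  ]
tool fx,fy -1.1692602701978745 -0.19907328791411952
```

Request:
send_rows([
  [[0,0,0.0005],0],
  [[0,0,0.001],0],
  [[0,0,0.0015],0],
  [[0,0,0.002],0],
  [[0,0,0.0025],0],
  [[0,0,0.0025],0],
  [[0,0,0.0025],0],
  [[0,0,0.0025],0],
])

```text
clock: 24.28
eef_pos: [504.6, 45.2, 66.7]
eef_rot: [-3.142, -0.001, -0.172]
wrist_force: [-7.5, -1.0, 17.2]
finger_gap: 0.6
```

```bash
python3 st.py; python3 - <<'E'
from h import *
c2=cam('side');u=w2px(c2,(503,45,75)).astype(int)
im,c,s=snap('side');a=cv2.resize(im[u[1]-40:u[1]+30,u[0]-45:u[0]+45],None,fx=8,fy=8,interpolation=cv2.INTER_CUBIC)
cv2.imwrite('pics/s15.png',a)
E
```

```text
24.2833 [504.62  45.23  66.69] [-3.1415e+00 -7.0000e-04 -1.7220e-01] [-7.5  -1.05 17.21] [-0.123  1.618 -0.019] 0.59 [ 0.017  0.337  1.766 -0.     1.038  1.76 ] [ -0.11 -43.03 -28.39   0.08  -2.1   -0.  ]
tool fx,fy -7.208093516154287 2.318480810660954
```

View pics/s15.png

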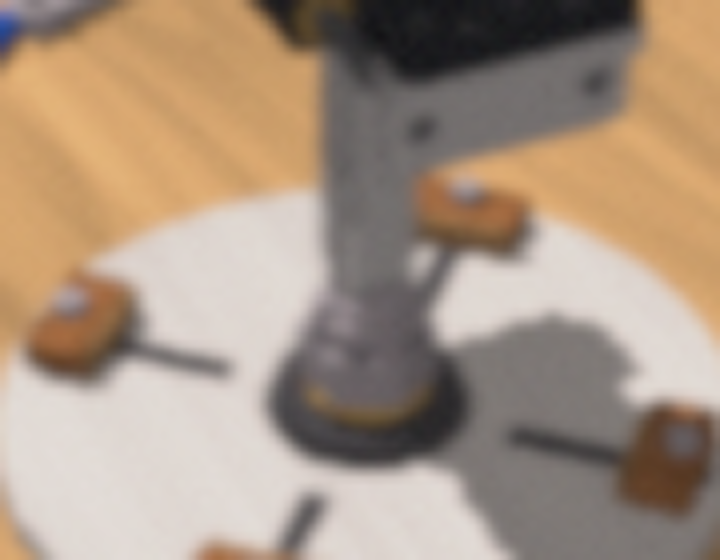

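Request:
send_rows([
  [[0,0,-0.002],0],
  [[0,0,-0.003],0],
  [[0,0,-0.003],0],
  [[0,0,-0.003],0],
  [[0,0,-0.003],0],
  [[0,0,-0.001],0],
  [[0,0,0.001],0],
  [[0,0,0.0015],0],
], hand=0.2)

```text
clock: 25.0
eef_pos: [504.2, 45.2, 63.4]
eef_rot: [3.141, 0.001, -0.172]
wrist_force: [0.2, -0.1, 0.2]
finger_gap: 37.4
```

Request:
send_rows([
  [[0,0,0],0],
  [[0,0,0],0],
  [[0,0,0],0],
  [[0,0,0],0],
  [[0,0,0],0],
  [[0,0,0],0],
  [[0,0,0],0],
  [[0,0,0],0],
], hand=1, force=10)

```text
clock: 25.67
eef_pos: [504.2, 44.1, 63.9]
eef_rot: [3.14, 0.0, -0.172]
wrist_force: [-1.3, -9.4, -0.2]
finger_gap: 23.0
```

```bash
python3 st.py
```

```text
25.6667 [504.24  44.14  63.85] [ 3.1397e+00  4.0000e-04 -1.7230e-01] [-1.34 -9.41 -0.23] [-1.723  0.404  0.051] 23.01 [ 0.016  0.341  1.768 -0.002  1.033  1.76 ] [ 4.340e+00 -5.087e+01 -3.126e+01  2.020e+00 -5.000e-01  1.000e-02]
tool fx,fy 0.29504157492689886 9.502961780841982
```

Request:
send_rows([
  [[0,0.0004,0],0],
  [[0,0.0008,0],0],
  [[0,0.0012,0],0],
  [[0,0.0012,0],0],
  [[0,0.0012,0],0],
  [[0,0.0012,0],0],
  [[0,0.0012,0],0],
  [[0,0.0012,0],0],
])

```text
clock: 26.33
eef_pos: [504.2, 44.0, 63.9]
eef_rot: [3.141, 0.0, -0.172]
wrist_force: [-0.9, -2.5, -2.7]
finger_gap: 23.0
```

```bash
python3 st.py
```

```text
26.3333 [504.19  44.05  63.89] [ 3.1415e+00  2.0000e-04 -1.7210e-01] [-0.9  -2.53 -2.73] [-0.441  0.21   0.054] 23.01 [ 0.015  0.34   1.769 -0.     1.033  1.758] [ 1.080e+00 -5.159e+01 -3.117e+01  5.200e-01 -1.200e-01  1.000e-02]
tool fx,fy -0.4500205927581634 2.650900056728081
```

Request:
send_rows([
  [[0,0,0],0],
  [[0,0,0],0],
  [[0,0,0],0],
  [[0,0,-0.01],0],
  [[0,0,-0.02],0],
  [[0,0,-0.024],0],
  [[0,0,-0.024],0],
  [[0,0,-0.024],0],
], hand=-0.1)

```text
clock: 27.0
eef_pos: [504.5, 44.1, 88.4]
eef_rot: [-3.141, -0.001, -0.172]
wrist_force: [-0.3, 0.1, 0.1]
finger_gap: 51.9
```

```bash
python3 - <<'E'
from h import *
s=manip.read_state();print(s['clock'],s['eef_pos'],s['eef_rot'])
print(shift((504.12,44.16,87.9),-.1725,(575,-220,92)))
E
```

```text
27.0 [504.47231131  44.0801521   88.41369368] [-3.14137216e+00 -9.61951290e-04 -1.72190561e-01]
[ 0.1152  0.2481 -0.0041]
```

Request:
send_rows([
  [[0.016,0.035,0],0.05],
  [[0.032,0.07,0],0.1],
  [[0.048,0.105,0],0.15],
  [[0.064,0.14,0],0.2],
  [[0.08,0.174,0],0.25],
  [[0.096,0.208,0],0.3],
  [[0.11,0.238,0],0.3],
  [[0.115,0.248,0],0.3],
])

```text
clock: 27.67
eef_pos: [575.1, -223.9, 87.3]
eef_rot: [3.141, 0.0, -0.475]
wrist_force: [-0.5, 0.7, 0.0]
finger_gap: 51.7
```

Request:
send_rows([
  [[0,0,0],0],
  [[0,0,0],0],
  [[0,0,0],0],
  [[0,0,0],0],
  [[0,0,0],0],
  [[0,0,0],0],
  [[0,0,0],0],
  [[0,0,0],0],
])

```text
clock: 28.33
eef_pos: [575.1, -219.7, 88.1]
eef_rot: [-3.142, -0.0, -0.472]
wrist_force: [-0.2, 1.0, -0.0]
finger_gap: 51.6
```

```bash
python3 - <<'E'
from h import *
im,c,s=snap('wrist','w20.png')
print(s['clock'],s['eef_pos'],s['eef_rot'])
hsv=cv2.cvtColor(im,cv2.COLOR_BGR2HSV)
m=((hsv[...,0]<8)|(hsv[...,0]>172))&(hsv[...,1]>150)&(hsv[...,2]>60)
n,l,st,ce=cv2.connectedComponentsWithStats(m.astype(np.uint8))
for i in range(1,n):
    if st[i,4]>150: print(st[i],ce[i],px2w(c,ce[i],12))
E
```

```text
28.3333 [ 575.11041708 -219.69804192   88.05246912] [-3.14158781e+00 -1.47059479e-04 -4.71854419e-01]
[142 144  24  18 200] [154.015 153.555] [ 672.4976727  -104.80396046   12.        ]
[309 164  30  37 959] [323.48905109 181.58081335] [ 585.53333422 -221.45233637   12.        ]
```

View pics/w20.png

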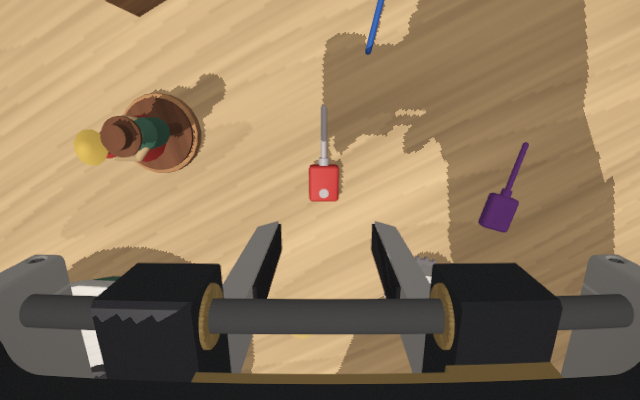

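```bash
python3 - <<'E'
from h import *
im=cv2.imread('pics/w20.png');s=manip.read_state();c=cam('wrist',((575.11,-219.70,88.05),(-3.14159,-.00015,-.4719)))
cv2.imwrite('pics/w20c.png',cv2.resize(im[95:215,270:380],None,fx=5,fy=5,interpolation=cv2.INTER_CUBIC))
hsv=cv2.cvtColor(im,cv2.COLOR_BGR2HSV)
m=((hsv[...,0]<8)|(hsv[...,0]>172))&(hsv[...,1]>110)&(hsv[...,2]>60); m[:, :300]=0;m[:,350:]=0
ys,xs=np.nonzero(m); P=np.array([px2w(c,(x,y),12)[:2] for x,y in zip(xs,ys)],np.float32)
print(cv2.minAreaRect(P))
a=px2w(c,(323.5,107),6);b=px2w(c,(324.2,160),6);print(a,b,np.linalg.norm(a-b),np.arctan2(*(a-b)[1::-1]))
E
```

```text
((585.0376586914062, -221.16473388671875), (24.93977928161621, 31.3646240234375), 62.95519256591797)
[ 640.46567779 -249.58402925    6.        ] [ 600.92989037 -229.98464032    6.        ] 44.12725386311528 -0.46023213379915906
```

View pics/w20c.png

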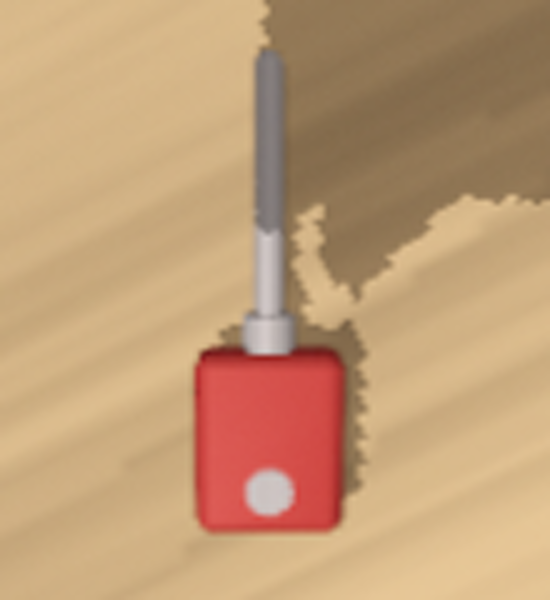

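Request:
send_rows([
  [[0.01,-0.001,0.02],0],
  [[0.01,-0.001,0.04],0],
  [[0.01,-0.001,0.06],0],
  [[0.01,-0.001,0.08],0],
  [[0.01,-0.001,0.092],0],
  [[0.01,-0.001,0.099],0],
  [[0.01,-0.001,0.103],0],
  [[0.01,-0.001,0.104],0],
])

```text
clock: 29.05
eef_pos: [584.5, -223.7, -16.0]
eef_rot: [-3.142, -0.0, -0.472]
wrist_force: [0.7, 0.5, 0.0]
finger_gap: 51.3
```

```bash
python3 - <<'E'
from h import *
im,c,s=snap('wrist','w21.png');print(s['clock'],s['eef_pos'],s['wrist_force'])
E
```

```text
29.05 [ 584.53959015 -223.68542136  -16.03317618] [0.67102765 0.53266001 0.00649205]
```

View pics/w21.png

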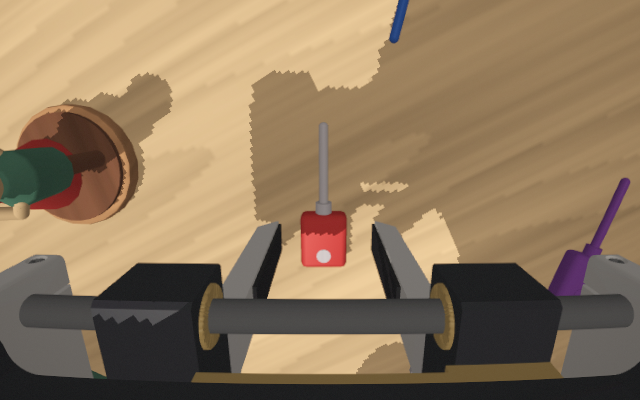

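Request:
send_rows([
  [[0,0,0.001],0],
  [[0,0,0.002],0],
  [[0,0,0.003],0],
  [[0,0,0.0035],0],
  [[0,0,0.0035],0],
  [[0,0,0.0035],0],
  [[0,0,0.0035],0],
  [[0,0,0.0035],0],
], hand=1, force=15)

```text
clock: 29.77
eef_pos: [584.5, -223.6, -19.4]
eef_rot: [-3.142, -0.0, -0.472]
wrist_force: [0.3, 0.5, 1.2]
finger_gap: 26.1
```

```bash
python3 st.py;python3 - <<'E'
from h import *
im,c,s=snap('wrist','w22.png')
E
```

```text
29.7667 [ 584.49 -223.65  -19.42] [-3.1416e+00 -2.0000e-04 -4.7220e-01] [0.25 0.52 1.21] [0.076 0.156 0.013] 26.13 [-0.424  0.689  1.451  0.     1.002  1.619] [-8.000e-02 -6.750e+01 -2.936e+01 -3.000e-02 -1.000e-01 -0.000e+00]
tool fx,fy -0.012620337639470514 -0.5775809974450625
```

View pics/w22.png

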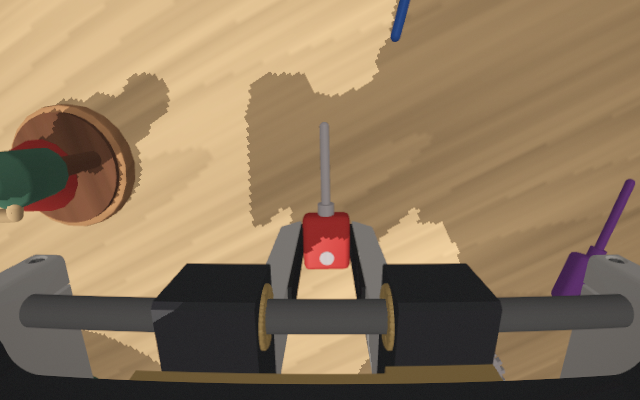

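Request:
send_rows([
  [[0,0,0],0],
  [[0,0,0],0],
  [[0,0,0],0],
  [[0,0,-0.02],0],
  [[0,0,-0.04],0],
  [[0,0,-0.06],0],
  [[0,0,-0.08],0],
  [[0,0,-0.095],0],
], force=25)

```text
clock: 30.48
eef_pos: [584.6, -223.8, 77.0]
eef_rot: [3.142, -0.001, -0.472]
wrist_force: [0.0, -1.2, -0.2]
finger_gap: 25.9
```

```bash
python3 st.py; python3 - <<'E'
from h import *
im,c,s=snap('wrist','w23.png')
cv2.imwrite('pics/w23c.png',cv2.resize(im[100:280,240:410],None,fx=3,fy=3,interpolation=cv2.INTER_CUBIC))
print(shift((584.5,-223.6,75.6),-.4722,(407.7,60.5,75.6)))
E
```

```text
30.4833 [ 584.63 -223.77   77.04] [ 3.1416e+00 -1.0000e-03 -4.7220e-01] [ 0.02 -1.24 -0.22] [-0.009  0.174  0.033] 25.92 [-0.424  0.565  1.4   -0.     1.175  1.619] [ 2.000e-02 -6.387e+01 -3.201e+01  1.000e-02 -5.500e-01 -0.000e+00]
tool fx,fy 0.5825592316760995 1.0897634961571063
[-0.2867 -0.1726 -0.    ]
```

View pics/w23c.png

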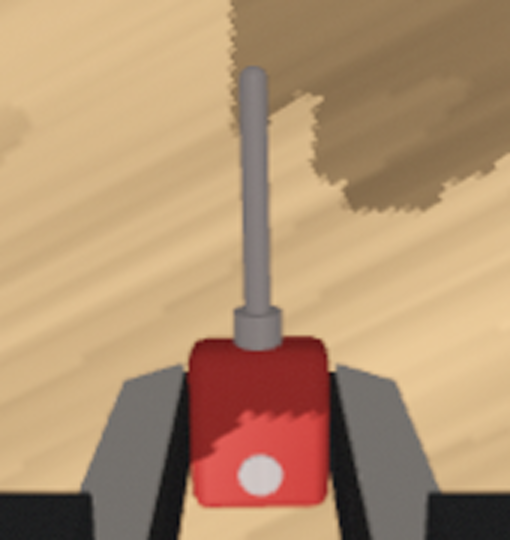

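Request:
send_rows([
  [[-0.031,-0.019,0],-0.03],
  [[-0.062,-0.037,0],-0.06],
  [[-0.093,-0.056,0],-0.09],
  [[-0.124,-0.075,0],-0.12],
  [[-0.155,-0.093,0],-0.15],
  [[-0.186,-0.112,0],-0.18],
  [[-0.217,-0.131,0],-0.21],
  [[-0.248,-0.149,0],-0.24],
])

```text
clock: 31.2
eef_pos: [429.9, 23.1, 74.8]
eef_rot: [3.141, 0.001, -0.231]
wrist_force: [0.7, 0.6, -0.3]
finger_gap: 25.9
```

```bash
python3 - <<'E'
from h import *
s=manip.read_state();print(s['clock'],s['eef_pos'],s['eef_rot'])
# commanded now
R=(Rn.from_euler('z',-.4722)*Rn.from_euler('x',np.pi)).as_matrix()
p=np.array([584.5,-223.6,75.6])+R@np.array([-248,-149,0]);print(p)
print(shift(p,-.4722+.24,(407.7,60.5,75.6)))
E
```

```text
31.2 [429.88707834  23.08179282  74.84826603] [ 3.14149804e+00  5.11982230e-04 -2.30965721e-01]
[431.41084324  21.89686369  75.6       ]
[-0.032  -0.0321 -0.    ]
```

Request:
send_rows([
  [[-0.01,-0.01,0],-0.02],
  [[-0.02,-0.02,0],-0.04],
  [[-0.03,-0.03,0],-0.04],
  [[-0.032,-0.032,0.007],-0.04],
  [[-0.032,-0.032,0.014],-0.04],
  [[-0.032,-0.032,0.02],-0.04],
  [[-0.032,-0.032,0.021],-0.04],
  [[-0.032,-0.032,0.021],-0.04],
])

```text
clock: 31.87
eef_pos: [407.4, 59.8, 53.6]
eef_rot: [3.141, 0.002, -0.193]
wrist_force: [-0.6, -0.0, -0.2]
finger_gap: 25.8
```

Request:
send_rows([
  [[0,0,0],0],
  [[0,0,0],0],
  [[0,0,0],0],
  [[0,0,0],0],
  [[0,0,0],0],
  [[0,0,0],0],
  [[0,0,0],0],
  [[0,0,0],0],
])

```text
clock: 32.53
eef_pos: [407.6, 60.4, 54.5]
eef_rot: [-3.142, -0.0, -0.192]
wrist_force: [-0.3, 0.3, -0.3]
finger_gap: 26.1
```

```bash
python3 st.py; python3 - <<'E'
from h import *
im,c,s=snap('wrist','w24.png')
a=im[60:290,220:430];cv2.imwrite('pics/w24c.png',cv2.resize(a,None,fx=2.6,fy=2.6,interpolation=cv2.INTER_CUBIC))
im2,c2,s2=snap('side','s24.png');u=w2px(c2,(470,50,80)).astype(int)
cv2.imwrite('pics/s24c.png',cv2.resize(im2[u[1]-50:u[1]+50,u[0]-65:u[0]+65],None,fx=6,fy=6,interpolation=cv2.INTER_CUBIC))
E
```

```text
32.5333 [407.58  60.37  54.5 ] [-3.1416e+00 -1.0000e-04 -1.9210e-01] [-0.34  0.28 -0.32] [0.071 0.157 0.035] 26.05 [ 0.058  0.164  2.025 -0.     0.953  1.821] [-1.000e-02 -3.858e+01 -2.866e+01 -0.000e+00 -8.000e-02 -0.000e+00]
tool fx,fy -0.3880939659465194 -0.20990800986115113
```

View pics/w24c.png

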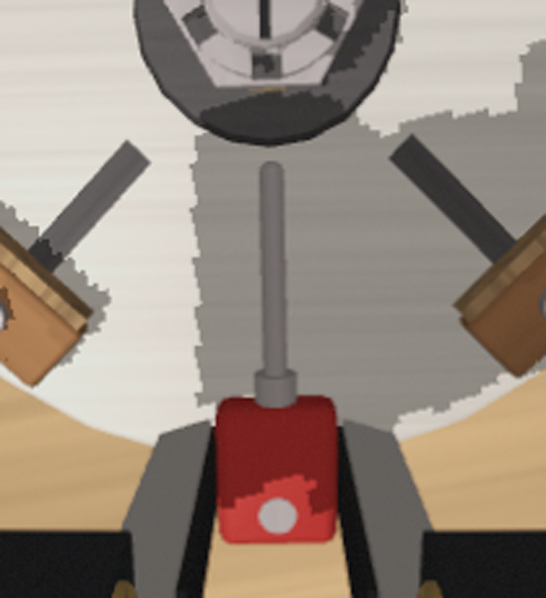

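View pics/s24c.png

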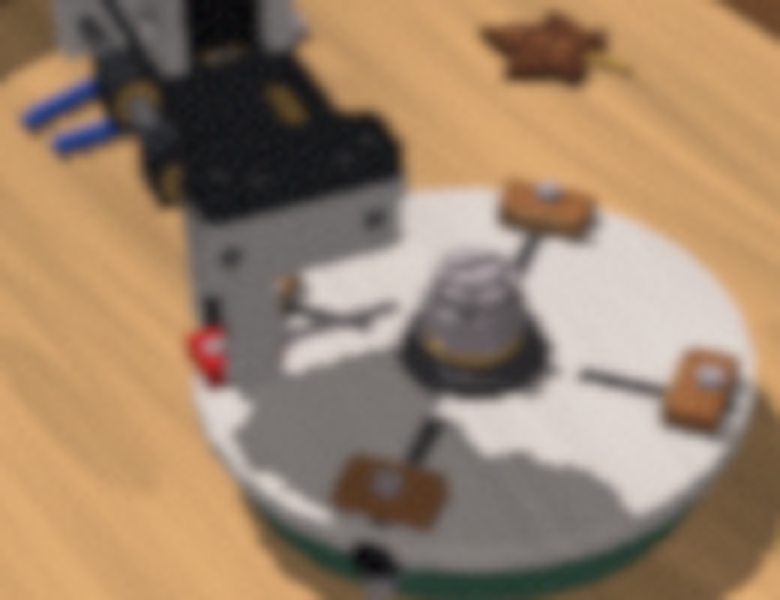

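```bash
cat > pinaxis.py <<'E'
from h import *
import sys
def pin(im,c,z=80,rows=None,col=325):
    g=cv2.cvtColor(im,cv2.COLOR_BGR2GRAY).astype(np.float32)
    pts=[]
    for r in rows:
        p=cv2.GaussianBlur(g[r-1:r+2].mean(0)[None],(0,0),.7)[0]; d=np.gradient(p)
        a=np.arange(col-10,col+11); 
        L=a[:11][np.argmin(d[a[:11]])]; Rr=a[10:][np.argmax(d[a[10:]])]
        def sub(i):
            y0,y1,y2=np.abs(d[i-1]),np.abs(d[i]),np.abs(d[i+1]); q=y0-2*y1+y2
            return i+(0.5*(y0-y2)/q if q else 0)
        pts.append(((sub(L)+sub(Rr))/2,r,sub(Rr)-sub(L)))
    pts=np.array(pts); k=np.abs(pts[:,0]-np.median(pts[:,0]))<4
    pts=pts[k]; W=np.array([px2w(c,p[:2],z) for p in pts])[:,:2]
    l=cv2.fitLine(W.astype(np.float32),cv2.DIST_HUBER,0,.01,.01).ravel()
    if l[0]<0:l[:2]*=-1
    res=(W-l[2:])@np.array([-l[1],l[0]])
    return l,np.arctan2(l[1],l[0]),res.std(),np.median(pts[:,2]),len(pts)
E
python3 - <<'E'
from h import *; from pinaxis import pin
s=manip.read_state();c=cam('wrist',(np.array([407.58,60.37,54.5]),np.array([-3.1416,-.0001,-.1921])))
im=cv2.imread('pics/w24.png')
l,a,sd,w,n=pin(im,c,80,range(127,197));print(l,a,sd,w,n)
# scribe line: crop view centre px
g=cv2.cvtColor(im,cv2.COLOR_BGR2GRAY)
P=[];
for r in range(50,80):
    d=g[r,310:335].astype(float); i=d.argmin()
    if d[i]<60: 
        wgt=np.clip(90-d,0,None); P.append(px2w(c,(310+(wgt*np.arange(25)).sum()/wgt.sum(),r),88.5)[:2]); 
P=np.array(P,np.float32);print(len(P),P[0],P[-1])
h=cv2.fitLine(P,cv2.DIST_HUBER,0,.01,.01).ravel();print('scribe',h,np.arctan2(h[1],h[0]))
d=np.array([np.cos(-.172),np.sin(-.172)]);nrm=np.array([-d[1],d[0]])
for t in (0,): print('pin lateral (left+) at spindle / at tip:',[(np.array(l[2:])+l[:2]*k-h[2:])@nrm for k in (0,25,60)])
tip=px2w(c,(324.2,122.7),80);print(tip,(tip[:2]-np.array([504.2,43.7]))@d)
E
```

```text
[ 9.8487413e-01 -1.7327131e-01  4.5168182e+02  5.3892979e+01] -0.17415026 0.04428507456362134 9.782811112701893 70
24 [504.09152  45.30042] [493.8756    47.159676]
scribe [ 9.8287261e-01 -1.8428633e-01  4.9901306e+02  4.6259762e+01] -0.1853457
pin lateral (left+) at spindle / at tip: [np.float64(-0.5803074086672817), np.float64(-0.6340637338441213), np.float64(-0.7093242196363088)]
[470.38766589  50.41001204  80.        ] -34.46185377659749
```

Request:
send_rows([
  [[0.002,-0.0002,0],0],
  [[0.004,-0.0004,0],0],
  [[0.007,-0.0006,0],0],
  [[0.01,-0.0007,0],0],
  [[0.012,-0.0007,0],0],
  [[0.013,-0.0007,0],0],
  [[0.013,-0.0007,0],0],
  [[0.013,-0.0007,0],0],
])

```text
clock: 33.3
eef_pos: [420.4, 58.5, 54.4]
eef_rot: [3.142, 0.0, -0.192]
wrist_force: [0.7, 0.6, -0.6]
finger_gap: 25.6
```

```bash
python3 st.py; python3 - <<'E'
from h import *; from pinaxis import pin
im,c,s=snap('wrist','w25.png')
a=im[60:290,220:430];a=im[50:200,260:390];cv2.imwrite('pics/w25c.png',cv2.resize(a,None,fx=4,fy=4,interpolation=cv2.INTER_CUBIC))
l,an,sd,w,n=pin(im,c,80,range(127,197));print(l,an,sd,w,n)
np.save('l.npy',l)
x,f,pr=fitnut(im,c,(503.6,45.3),'w25f.png');print(x,x[2]-np.pi/3)
d=np.array([np.cos(-.172),np.sin(-.172)]);nrm=np.array([-d[1],d[0]])
g=cv2.cvtColor(im,cv2.COLOR_BGR2GRAY);ctr=x[:2];half,sc=10,8;nn=160;m=np.zeros((nn,nn,2),np.float32)
for i in range(nn):
    for j in range(nn): m[i,j]=w2px(c,(ctr[0]-half+j/sc,ctr[1]+half-i/sc,88.5))
G=cv2.remap(g,m,None,cv2.INTER_CUBIC);yy,xx=np.mgrid[:nn,:nn];k=(G<60)&(np.hypot(xx-80,yy-80)<75)
p=np.c_[xx[k],-yy[k]]/8.; q=p-p.mean(0);w_,v=np.linalg.eigh(q.T@q);sc_=ctr+p.mean(0)-[10,-10];print('scribe',sc_,np.arctan(v[1,1]/v[0,1]),k.sum())
print('pin minus scribe lateral',(l[2:]-sc_)@nrm,'pin minus nutcentre',(l[2:]-ctr)@nrm)
E
```

```text
33.3 [420.4   58.55  54.39] [ 3.1415e+00  2.0000e-04 -1.9220e-01] [ 0.71  0.63 -0.62] [0.02  0.23  0.027] 25.55 [ 0.052  0.19   1.993 -0.     0.959  1.815] [-6.000e-02 -4.014e+01 -2.898e+01 -0.000e+00 -9.000e-02 -1.000e-02]
tool fx,fy 0.5746992112281113 -0.7562127976939005
[ 9.8508710e-01 -1.7205651e-01  4.6083096e+02  5.2721329e+01] -0.17291693 0.48450903831575076 9.78331033885479 65
[503.52457813  45.27710137   0.88348438] -0.1637131669974855
scribe [503.47138324  45.43588731] -0.16727638891145377 1565
pin minus scribe lateral -0.12010286040610207 pin minus nutcentre 0.027235630983584613
```

View pics/w25c.png

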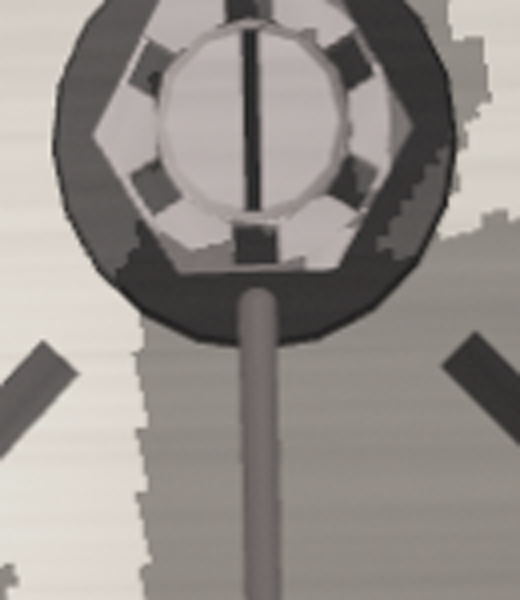

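Request:
send_rows([
  [[0.0015,0,0],0],
  [[0.003,-0.0001,0],0],
  [[0.0045,-0.0001,0],0],
  [[0.006,-0.0001,0],0],
  [[0.007,-0.0001,0],0],
  [[0.008,-0.0002,0],0],
  [[0.008,-0.0002,0],0],
  [[0.008,-0.0002,0],0],
])

```text
clock: 34.02
eef_pos: [428.3, 57.2, 54.4]
eef_rot: [-3.142, 0.0, -0.192]
wrist_force: [-0.3, 0.2, -0.8]
finger_gap: 25.7
```

```bash
python3 st.py
```

```text
34.0167 [428.34  57.22  54.41] [-3.1416e+00  1.0000e-04 -1.9230e-01] [-0.33  0.23 -0.76] [0.081 0.149 0.015] 25.69 [0.048 0.206 1.973 0.    0.962 1.811] [-3.000e-02 -4.123e+01 -2.902e+01 -0.000e+00 -9.000e-02 -0.000e+00]
tool fx,fy -0.37101114993683687 -0.15938806627351182
```

Request:
send_rows([
  [[0.001,0,0],0],
  [[0.002,0,0],0],
  [[0.003,-0.0001,0],0],
  [[0.004,-0.0001,0],0],
  [[0.005,-0.0001,0],0],
  [[0.006,-0.0001,0],0],
  [[0.006,-0.0001,0],0],
  [[0.006,-0.0001,0],0],
])

```text
clock: 34.68
eef_pos: [434.3, 56.2, 54.4]
eef_rot: [3.142, 0.0, -0.192]
wrist_force: [-0.4, 0.3, -0.1]
finger_gap: 26.0
```

```bash
python3 st.py
```

```text
34.6833 [434.28  56.16  54.44] [ 3.1416  0.     -0.1923] [-0.39  0.33 -0.05] [0.086 0.121 0.032] 25.96 [0.045 0.218 1.958 0.    0.965 1.808] [-3.000e-02 -4.202e+01 -2.908e+01 -0.000e+00 -9.000e-02 -0.000e+00]
tool fx,fy -0.4450521947008419 -0.2501425957241251
```

Request:
send_rows([
  [[0.0015,0,0],0],
  [[0.003,-0.0001,0],0],
  [[0.0045,-0.0001,0],0],
  [[0.006,-0.0001,0],0],
  [[0.0075,-0.0001,0],0],
  [[0.009,-0.0002,0],0],
  [[0.01,-0.0002,0],0],
  [[0.01,-0.0002,0],0],
])

```text
clock: 35.35
eef_pos: [444.3, 54.4, 54.4]
eef_rot: [3.142, -0.0, -0.192]
wrist_force: [0.3, 0.3, -0.6]
finger_gap: 26.0
```

```bash
python3 st.py; python3 - <<'E'
from h import *
im,c,s=snap('wrist','w26.png')
a=im[50:230,250:400];cv2.imwrite('pics/w26c.png',cv2.resize(a,None,fx=3.3,fy=3.3,interpolation=cv2.INTER_CUBIC))
E
```

```text
35.35 [444.26  54.43  54.43] [ 3.1416 -0.     -0.1923] [ 0.32  0.26 -0.64] [-0.027  0.178  0.026] 25.98 [ 0.04   0.238  1.933 -0.     0.971  1.803] [-4.000e-02 -4.325e+01 -2.921e+01 -0.000e+00 -7.000e-02 -1.000e-02]
tool fx,fy 0.2646535978052361 -0.3126908609818961
```

View pics/w26c.png

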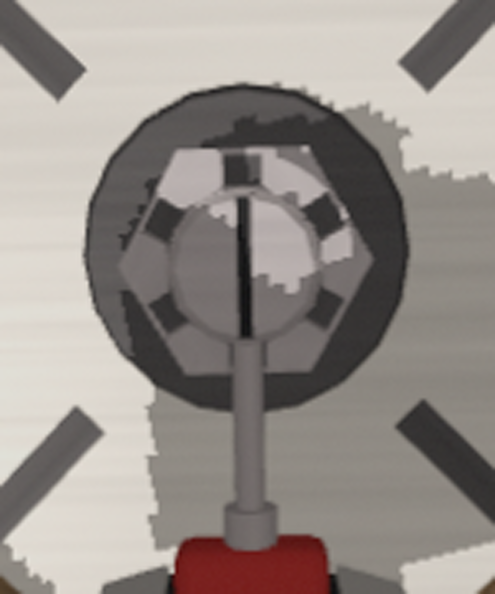

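Request:
send_rows([
  [[0.0018,0,0],0],
  [[0.0036,-0.0001,0],0],
  [[0.0054,-0.0001,0],0],
  [[0.0072,-0.0001,0],0],
  [[0.009,-0.0002,0],0],
  [[0.0105,-0.0002,0],0],
  [[0.012,-0.0002,0],0],
  [[0.012,-0.0002,0],0],
])

```text
clock: 36.07
eef_pos: [456.2, 52.3, 54.4]
eef_rot: [-3.142, -0.0, -0.192]
wrist_force: [0.1, 0.1, 0.0]
finger_gap: 25.7
```

```bash
python3 st.py
```

```text
36.0667 [456.17  52.31  54.45] [-3.1416e+00 -1.0000e-04 -1.9230e-01] [0.08 0.12 0.03] [-0.014  0.19   0.002] 25.74 [ 0.034  0.261  1.903 -0.     0.978  1.797] [-3.000e-02 -4.476e+01 -2.935e+01 -0.000e+00 -6.000e-02 -2.000e-02]
tool fx,fy 0.0579955678761088 -0.13050988270666702
```

Request:
send_rows([
  [[0.0015,0,0],0],
  [[0.003,-0.0001,0],0],
  [[0.0045,-0.0001,0],0],
  [[0.006,-0.0001,0],0],
  [[0.0075,-0.0002,0],0],
  [[0.009,-0.0002,0],0],
  [[0.0095,-0.0002,0],0],
  [[0.0095,-0.0002,0],0],
])

```text
clock: 36.73
eef_pos: [465.4, 50.7, 54.4]
eef_rot: [-3.142, 0.0, -0.192]
wrist_force: [1.0, -0.8, -0.1]
finger_gap: 25.6
```

```bash
python3 st.py; python3 - <<'E'
from h import *
im,c,s=snap('wrist','w27.png')
a=im[100:250,250:400];cv2.imwrite('pics/w27c.png',cv2.resize(a,None,fx=4,fy=4,interpolation=cv2.INTER_CUBIC))
E
```

```text
36.7333 [465.37  50.74  54.41] [-3.1416e+00  1.0000e-04 -1.9220e-01] [ 1.02 -0.75 -0.14] [ 0.005  0.14  -0.097] 25.63 [0.03  0.279 1.879 0.    0.984 1.793] [-4.000e-02 -4.601e+01 -2.955e+01 -0.000e+00 -8.000e-02 -1.000e-02]
tool fx,fy 1.1467449960851368 0.5429624961451187
```

View pics/w27c.png

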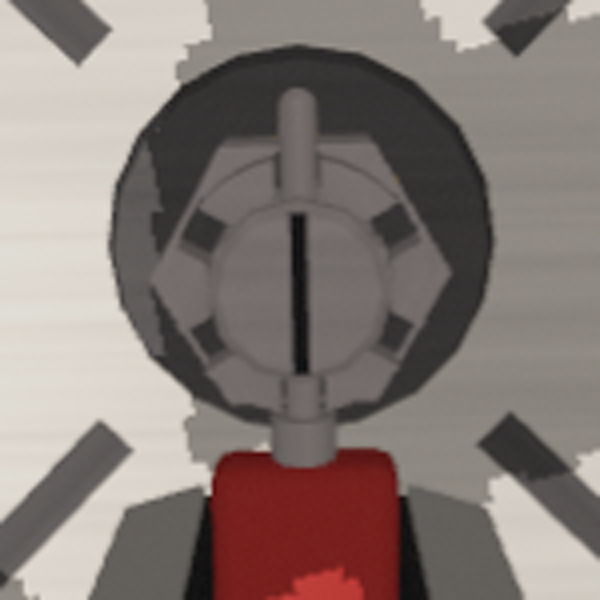

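Request:
send_rows([
  [[0.0003,0,0],0],
  [[0.0006,0,0],0],
  [[0.0009,0,0],0],
  [[0.0012,0,0],0],
  [[0.0015,0,0],0],
  [[0.0015,0,0],0],
  [[0.0015,0,0],0],
  [[0.0015,0,0],0],
])

```text
clock: 37.45
eef_pos: [466.7, 50.5, 54.4]
eef_rot: [3.142, 0.0, -0.192]
wrist_force: [-0.3, 0.7, -0.7]
finger_gap: 25.8
```

```bash
python3 st.py
```

```text
37.45 [466.73  50.47  54.42] [ 3.1416e+00  1.0000e-04 -1.9220e-01] [-0.28  0.68 -0.67] [-0.026  0.115 -0.006] 25.85 [ 0.03   0.282  1.875 -0.     0.985  1.793] [-1.000e-02 -4.627e+01 -2.943e+01 -0.000e+00 -8.000e-02 -0.000e+00]
tool fx,fy -0.4028416506969247 -0.6109010696607011
```

Request:
send_rows([
  [[0.0002,0,0],0],
  [[0.0004,0,0],0],
  [[0.0006,0,0],0],
  [[0.0008,0,0],0],
  [[0.001,0,0],0],
  [[0.001,0,0],0],
  [[0.001,0,0],0],
  [[0.001,0,0],0],
])

```text
clock: 38.12
eef_pos: [467.4, 50.3, 54.3]
eef_rot: [3.141, 0.001, -0.192]
wrist_force: [-4.2, 0.8, 0.7]
finger_gap: 25.6
```

```bash
python3 st.py; python3 - <<'E'
from h import *
im,c,s=snap('wrist','w28.png')
a=im[100:250,250:400];cv2.imwrite('pics/w28c.png',cv2.resize(a,None,fx=4,fy=4,interpolation=cv2.INTER_CUBIC))
E
```

```text
38.1167 [467.45  50.33  54.34] [ 3.1415e+00  7.0000e-04 -1.9210e-01] [-4.18  0.77  0.72] [ 0.151  0.92  -0.022] 25.64 [0.029 0.283 1.873 0.    0.986 1.792] [ -0.55 -46.5  -31.35  -0.18  -1.17   0.  ]
tool fx,fy -4.249153190075064 0.041403750186610244
```

View pics/w28c.png

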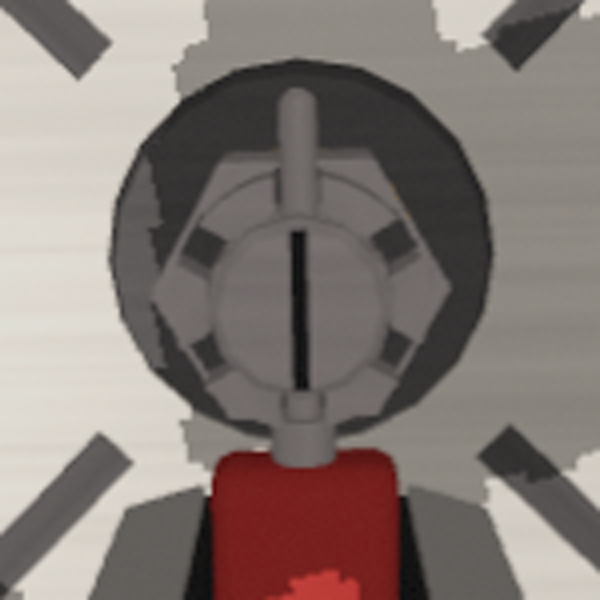

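Request:
send_rows([
  [[0,0,0],0],
  [[0,0,0],0],
  [[0,0,0],0],
  [[0,0,0],0],
  [[0,0,0],0],
  [[0,0,0],0],
  [[0,0,0],0],
  [[0,0,0],0],
], hand=-0.1)

```text
clock: 38.83
eef_pos: [467.8, 50.3, 54.5]
eef_rot: [-3.142, -0.0, -0.192]
wrist_force: [-0.6, 1.1, -1.0]
finger_gap: 51.1
```

Request:
send_rows([
  [[0,0,-0.005],0],
  [[0,0,-0.015],0],
  [[0,0,-0.03],0],
  [[0,0,-0.05],0],
  [[0,0,-0.07],0],
  [[0,0,-0.08],0],
  [[0,0,-0.08],0],
  [[0,0,-0.08],0],
])

```text
clock: 39.5
eef_pos: [467.8, 50.3, 134.5]
eef_rot: [-3.141, -0.001, -0.192]
wrist_force: [-0.6, -0.2, -0.0]
finger_gap: 51.9
```

```bash
python3 st.py; python3 - <<'E'
from h import *
im,c,s=snap('wrist','w29.png')
a=im[90:270,230:420];cv2.imwrite('pics/w29c.png',cv2.resize(a,None,fx=3.5,fy=3.5,interpolation=cv2.INTER_CUBIC))
im2,c2,s2=snap('side','s29.png');u=w2px(c2,(490,45,75)).astype(int)
cv2.imwrite('pics/s29c.png',cv2.resize(im2[u[1]-45:u[1]+40,u[0]-60:u[0]+60],None,fx=6,fy=6,interpolation=cv2.INTER_CUBIC))
E
```

```text
39.5 [467.75  50.26 134.49] [-3.1415e+00 -6.0000e-04 -1.9220e-01] [-0.63 -0.18 -0.05] [ 0.01   0.113 -0.009] 51.9 [ 0.029  0.172  1.799 -0.     1.17   1.792] [ 2.000e-02 -4.551e+01 -3.474e+01 -0.000e+00  1.200e-01 -0.000e+00]
tool fx,fy -0.578249225636263 0.30049707472177284
```

View pics/w29c.png

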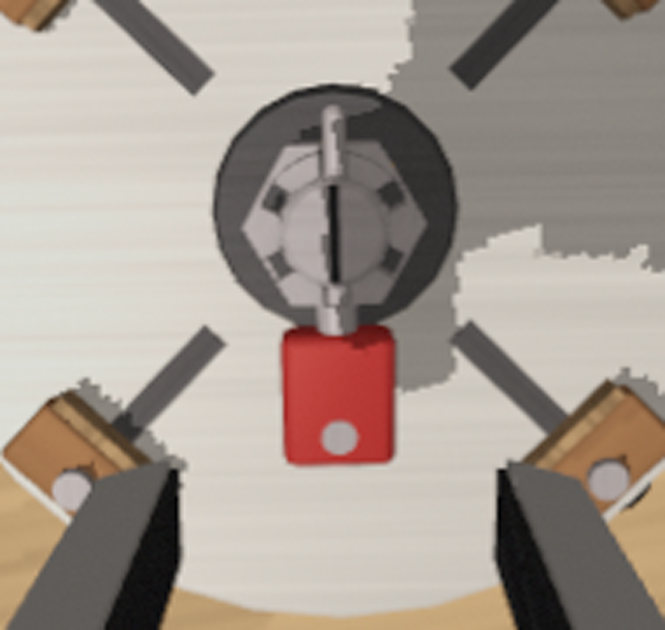

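View pics/s29c.png

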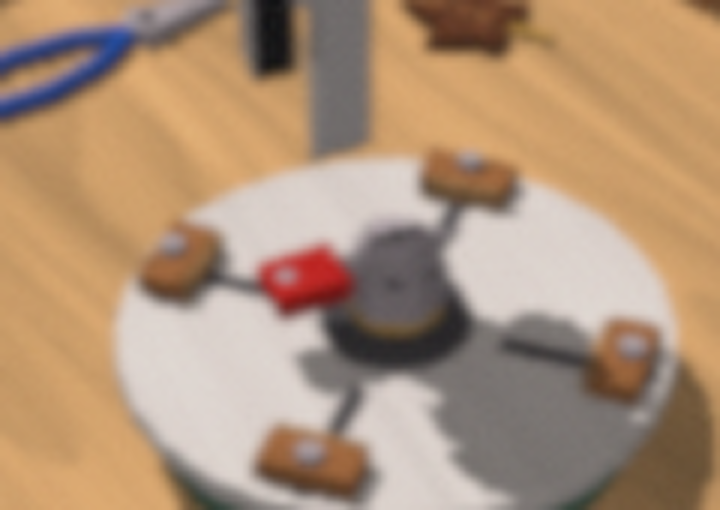

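```bash
python3 - <<'E'
from h import *
s=manip.read_state();c=cam('wrist',(s['eef_pos'],s['eef_rot']))
n=px2w(c,(230+333/3.5,90+105/3.5),80);q=px2w(c,(230+334/3.5,90+233/3.5),88.5)
print(n,q,np.linalg.norm((n-q)[:2]),'expected ~27 (22..30)')
im=cv2.imread('pics/w29.png');x,f,p=fitnut(im,c,(503.6,45.3),'w29f.png');print(x,x[2]-np.pi/3)
E
```

```text
[528.83256879  40.23427272  80.        ] [502.95330417  45.05507062  88.5       ] 26.324445477525696 expected ~27 (22..30)
[503.33312127  45.67203409   0.89816396] -0.14903359478555678
```

```bash
python3 - <<'E'
from cell import manip
print(manip.sign_off(),manip.read_state()['clock'])
E
```

```text
the job is handed in; nothing more can be done
the job is handed in; nothing more can be done
```

The nut is tightened to the next slot past snug. The red lock pin is home with its collar against the nut, and I handed the job in at about 39.5 s. Apart from the red pin, nothing else on the bench was touched.

**Nut**
- It turned loose, at 0.15 N m or less, past the first slot that lined up.
- It came up snug about 0.53 rad from the start, and a firmer grip then read 0.62 N m.
- I turned it on to the next slot and let go. The slots then measured −0.162 rad against −0.170 rad for the scribed line, within the 0.04 rad allowed.

**Pin**
- It went through slot, hole and opposite slot with no force above the noise of about 1 N. The collar then came up against the nut at about 4 N and I released it.
- In the last wrist picture the nose stands out of the far slot. It is 26.3 mm past the spindle axis, where about 27 mm was expected.

**What went wrong or disagreed**
- **Finger length:** the fingers ended about 21 mm short of the stated TCP, found by touching the spindle end. My early grips therefore held the nut's crown instead of the hexagon: the first, at 45–60 N, squeezed the spindle through the crown, and one at 12 N slipped.
- **Spindle touch:** that test touch pressed on the spindle end with about 17 N.
- **Wrist camera:** it placed things about 1.7 mm off from touch, so I aligned the pin by comparing it with the slot in the same picture.
- **Last nut fit:** with the pin in, the fit read −0.149 rad. That is slightly further from the line than before, but still inside the tolerance.

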